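# Move a rail module over the end stop to the next rail and plug it in

### The arm

A 7-joint arm with a two-finger parallel gripper is mounted at the origin on the work surface. World frame = base frame: x ahead of the robot, y to its left, z up, the work surface at z = 0. Lengths are in m, angles in rad, forces in N, time in s.
With the tool pointing down it reaches from about 0.4 to 0.875 m from the base axis. Payload 19.3 kg.
Tool frame: the origin (TCP) lies on the centre line of the jaws, within the pads' length; the fingertips stand 22 mm ahead of it and the grasp point (between the pads) lies 3 mm ahead of it (ctrl.tip_extent is the distance from the TCP to the fingertips, in m); z points along the fingers, y is the direction in which the jaws open and shut (so a half turn about z gives the same grasp; the last joint's range is limited). The gripper opens to 85 mm and grips with 20 to 120 N. Pads are 22 mm wide; open, the fingers measure 114 mm over their backs; the gripper's body (76 mm by 85 mm) begins 54 mm behind the grasp point. The pads swing forward as they close: fully open they stand 13 mm farther back than shut.
Start: joints at [-1.415, 0.521, -0.036, 1.599, 0.021, 1.021, -0.113], TCP at [0.14, 0.609, 0.253] pointing down, gripper open.
Joint ranges: [-2.91, 2.91], [-0.3, 2.13], [-1.5, 1.42], [0.17, 2.43], [-1.26, 4.41], [0.16, 1.93], [-2.52, 2.52]. Speed limits (rad/s): [1.89, 1.89, 2.39, 2.39, 3.01, 3.01, 3.01].

### API

Orientations are given as a unit quaternion [x, y, z, w].
In Python, from plant import ctrl gives the robot as it stands.
- The arm moves only by the tool arm_command, never from a script. Its argument "targets" is a list of rows, each an object of numbers: "wx", "wy", "wz": the turn, a rotation vector about the tool's x, y, z in units of 5 degrees (1.0 is 5 degrees); "dx", "dy", "dz": the shift along the tool's x, y, z in cm; "claw": the closure, from -1 (fully open) to 1 (shut), so that 0 is half open. In form: [{"wx": .., "wy": .., "wz": .., "dx": .., "dy": .., "dz": .., "claw": ..}, ...]. A call has 1 to 20 rows; each row shifts and turns the commanded pose from where the row before left it, along the tool's axes as they then stand; what a row does not reach is not made up. A row lasts 1/12 s, in which the tool goes at most 41.7 mm and 7.16 degrees, less where a joint would pass 70% of its speed; a pose out of reach is approached as far as the arm can. A call is refused whole if a number of a shift passes 4.17 or a number of a turn 1, either way. A call with a gripper value outside its range is refused whole. The fingers move at their own pace and stop on an object; "grip_force" is the grip in N (left out, the last holds). Time passes only in rows, so rows that do not move let the fingers close. It gives the time, the measured TCP pose, the force and the opening at its end, in the units of the state.
- ctrl.observe(): the state, without advancing time (a new reading comes with each control period).
- ctrl.grab_frame(name): name is "side" or "top" or "wrist"; returns the picture (400x640x3 uint8, red, green, blue); there is no depth.
- ctrl.calibration(name): a dict with "vfov" (degrees; the focal length in pixels is half the picture's height over the tangent of half this angle, whatever the lens; pixels are square), "cx", "cy" (the principal point, pixels), "R" (3x3) and "t" (3): a world point X has camera coordinates R X + t. Camera axes: x right, y down, z forward; pixel columns grow to the right and rows downward; lengths in m; the calibration is good to about 2 mm. A picture is of the moment at which its call begins: read the wrist's pose just before it. calibration takes no time and is no camera call; for the wrist camera it gives the pose at the moment of the call.
- ctrl.hand_in(): hands the job in, once; it reports no verdict.
Trained networks look in the newest picture that a camera, given by its name, has taken for a name from the list of things; names that differ only in an ending like _2 or _b are one class to them, and where a whole thing is asked for, a point or a joint stands for the part that bears it (a point fixed in the world has none). Each returns a list of dicts, best first, with "confidence" (0 to 1); they miss things now and then, are a little off and sometimes report something else, mostly with a low value. They report only what shows in the picture. A call takes as long as a camera call. They do not tell look-alikes from the thing itself.
- ctrl.masks_of(camera, label): "region" (400x640 bool, what is visible of it) and "xy" ([column, row] in pixels, amid what is visible of it).
The state is a dict: "t": time; "joint_positions": joint angles; "qvel": joint speeds; "effort": joint torques, N m; "position": TCP position; "orientation": TCP orientation; "contact_force": force on the tool from outside, world axes, zero at the start; "wrist_torque": the same for the moment, N m; "finger_gap": finger opening in m.
Only numpy, scipy, OpenCV 4.12 (cv2) and the standard library are available. Lean on these libraries where they do the work, as an engineer would, in place of code of your own. Each camera call takes 0.05 s, during which the arm holds its last target.

### The job

Take the wider of the two loose modules off the left-hand rail, lift it over the end stop and hang it by its hook on the next rail. Then slide it along that rail and press until its side socket is fully home on the plug of the head module clamped there, with no gap between the two housings, and let go. Be gentle: never force the module against rail or plug, and leave the slim module, the lamp and the carton where they are.

Things in the scene. Friction and masses are not known exactly. Their poses are not given: they have to be found in the camera images.
- io_module: The module to move: light grey DIN-rail housing, 36 mm wide (y), 107 mm tall (z -67 to +40), about 0.25 kg, hung loose on the left rail, no latch. Origin: middle of the ceiling of its hook slot, the point that sits on the rail's top edge. x points to its back, into the rail; front faces -x. Above z = +10 mm it is a plain block, x -47 to -2.5 mm; below, a nose (z -42 to +10) reaches x = -62 mm.
- io_top (a point): Centre of the flat top of the module to move: 40 mm above its origin and 25 mm in front of it, midway between front and back of its 44.5 mm deep upper block. Axes as the module's.
- io_hook (a point): Tip of the module's hook, 3.8 mm below its origin and 3.65 mm behind it. A bridge (z 0 to +8 mm, x up to +5.2) runs over the lip; a rounded tongue 3 mm thick hangs down behind it, full width. A flat back pad (face at x = -1.15 mm, z -50 to -26) bears on the lower lip; with it touching there, the tongue has 1 mm play behind the upper lip. Hung, it leans forward by that play (1.7 degrees).
- io_socket (a point): Centre of the mouth of the socket in the module's -y side (towards the next rail): 14 mm (x) by 20 mm (z), 16 mm deep; 25 mm in front of the module's origin, 17 mm below it, 18 mm to its -y side. The plug has 2 mm free all round in it, but sprung contacts under the plug rub on its floor: the last 10 mm need a push of 4 to 7 N (more if pressed down on the rail), most near the end, and hold it once home. Home, the two housings meet and stop it dead.
- rail_a_lip (a point): Left rail, where the loose modules hang: middle of the top edge of its upper lip, 120 mm above the bench. Fixed steel top-hat rail 35 mm tall, 220 mm long along this frame's y; x points into the rail. Lips 2.3 mm thick (x -1.15 to +1.15), 5 mm tall (z -5 to 0 and -35 to -30); channel 15 mm deep behind them. Two posts behind it (x +15 to +45 mm) end level with the lip.
- end_stop_top (a point): Centre of the top of the end stop: a grey clamp block 10 mm wide (y), 41 mm deep, fixed at the right-hand (-y) end of the left rail. Its top stands 12 mm above the lip.
- rail_b_lip (a point): The next rail, to the right of the first and roughly in line (gap about 50 mm; depth and direction differ a little each time): middle of the top edge of its upper lip. Same section, height and posts as the first, reaching from y = -150 to +120 mm, x into the rail, fixed. Its left (+y) end is open and its lip is free from there to the head module on its right part.
- stand_a: Bench stand of the left rail with the end stop on it: fixed, base plate 110 x 210 mm and 8 mm thick. Origin on the bench 120 mm below rail_a_lip, axes as there.
- stand_b: Bench stand of the next rail, fixed. Origin on the bench 120 mm below rail_b_lip, axes as there. It carries the head module: same shape, 50 mm wide, clamped to the rail with its +y side anywhere from 20 to 80 mm to the -y side of rail_b_lip (not measured: look or feel). From that side a black plug, 10 mm (x) by 16 (z), sticks out 14 mm, smaller at its tip, at x = -25.5, z = -17 mm from the lip.
- relay: Bystander: slim light grey module of the same shape, 22 mm wide, 0.13 kg, hung loose on the left rail, on either side of the module to move, its middle 75 to 125 mm from that one's. Origin and axes as for that one.
- lamp: Bystander: round signal lamp element, red with black base and cap, 70 mm across, 88 mm tall, standing on the bench in front of the rails. Origin: centre of its underside.
- carton: Bystander: small white and brown carton 74 x 60 x 85 mm standing on the bench in front of the rails. Origin: centre of its underside.
Not all that is in view belongs to the job. What is shaped like the io_module but orange or turquoise is not meant. Leave any blue or turquoise look-alike of the stand_a alone.

How it is judged:
By the outcome, as a careful person would: the job done as asked, in the order asked, and still so for the second after the job is handed in, with the robot touching nothing.
It also fails if it takes over 67 s, if anything falls off the work surface, if the arm or the gripper's body presses on something with over 40 N, if the wrist force passes 120 N, or if a joint passes its speed limit or range.

## Working session

There is one attempt and no reset: what is moved stays moved. The work goes in short steps, Python scripts to look and compute and a tool call to move; the robot and the scene stay as the last step left them, time stands still between calls to the robot, and variables do not carry over. Pictures are saved under pics/ and viewed, and the job is handed in when it is done.

Besides the shell and the picture viewer there is one more tool, called after "Call:" as name(argument=value, ...), one argument or row to a line, values as JSON. arm_command: Moves the arm, as the interface text tells. Its arguments: {"type":"object","properties":{"targets":{"type":"array","items":{"type":"object","properties":{"wx":{"type":"number"},"wy":{"type":"number"},"wz":{"type":"number"},"dx":{"type":"number"},"dy":{"type":"number"},"dz":{"type":"number"},"claw":{"type":"number"}}}},"grip_force":{"type":"number"}},"required":["targets"]}

```bash
ls; mkdir -p pics
python3 - <<'E'
from plant import ctrl
import cv2,numpy as np
s=ctrl.observe()
for k in s: print(k,np.round(s[k],4))
print(ctrl.tip_extent)
for n in ['side','top','wrist']:
    c=ctrl.calibration(n); print(n,c)
    im=ctrl.grab_frame(n); cv2.imwrite(f'pics/{n}0.png',im[:,:,::-1])
E
```

```text
pics
t 0.0
joint_positions [-1.4152  0.5221 -0.0363  1.6     0.0212  1.0211 -0.1128]
qvel [-0.0004  0.0008  0.0009 -0.0001 -0.0016 -0.002   0.0001]
effort [ 1.30000e-03 -9.27118e+01  1.98010e+00 -3.69937e+01  1.79000e-02
  8.00000e-03  0.00000e+00]
position [0.1399 0.6088 0.2527]
orientation [ 1.127e-01  9.936e-01 -6.000e-04 -0.000e+00]
contact_force [ 0.5022  0.6682 -0.8739]
wrist_torque [-0.0011 -0.0495 -0.0258]
finger_gap 0.0855
0.022
side {'vfov': 51.856914435951566, 'cx': 329.24382144003926, 'cy': 197.59410134580858, 'R': array([[ 0.9700034 , -0.24274171,  0.01303347],
       [-0.17618723, -0.73896592, -0.65029795],
       [ 0.16748572,  0.62849489, -0.75956745]]), 't': array([-0.39683257,  0.24877318,  0.86634686])}
top {'vfov': 49.224066495773215, 'cx': 326.19769264565775, 'cy': 194.63733134117138, 'R': array([[ 0.0235861 , -0.99910996,  0.03497111],
       [-0.99808935, -0.02553143, -0.05626547],
       [ 0.05710826, -0.03357721, -0.9978032 ]]), 't': array([0.10628902, 0.44903552, 1.13532172])}
wrist {'vfov': 58.03271926854465, 'cx': 322.18700282741617, 'cy': 197.38682486187884, 'R': array([[ 0.22395412,  0.97459856, -0.00148553],
       [ 0.92705521, -0.21255831,  0.30884884],
       [ 0.30068788, -0.07054513, -0.95110997]]), 't': array([-0.62431541, -0.04084714,  0.38017496])}
```

View pics/side0.png

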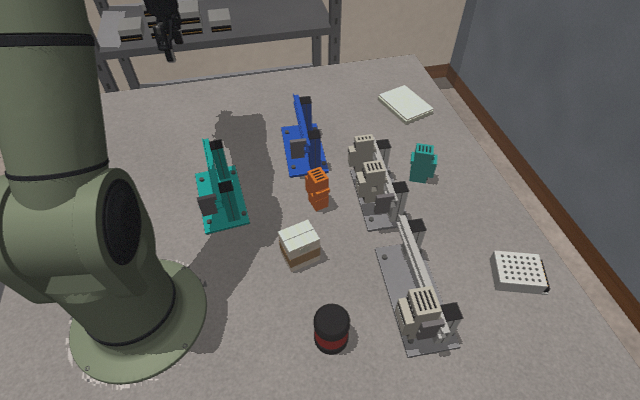

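View pics/top0.png

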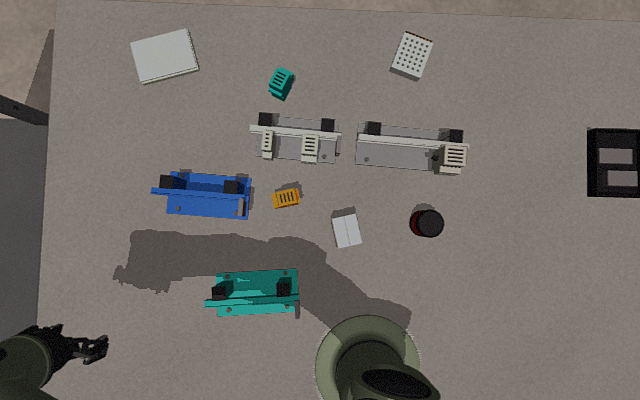

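View pics/wrist0.png

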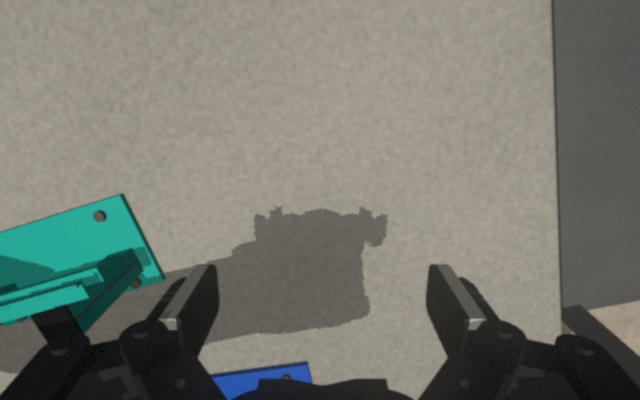

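```bash
cat > h.py <<'E'
from plant import ctrl
import cv2,numpy as np
def cal(n,c=None):
    c=c or ctrl.calibration(n); f=200/np.tan(np.radians(c['vfov']/2)); return f,c['cx'],c['cy'],np.array(c['R']),np.array(c['t'])
def proj(c,X):
    f,cx,cy,R,t=c; p=R@np.array(X)+t; return np.array([cx+f*p[0]/p[2],cy+f*p[1]/p[2]])
def onz(c,uv,z):
    f,cx,cy,R,t=c; d=R.T@np.array([(uv[0]-cx)/f,(uv[1]-cy)/f,1]); o=-R.T@t; return o+d*(z-o[2])/d[2]
def crop(im,x0,x1,y0,y1,s,name):
    cv2.imwrite('pics/'+name,cv2.resize(im[y0:y1,x0:x1,::-1],None,fx=s,fy=s,interpolation=cv2.INTER_CUBIC))
E
python3 - <<'E'
from h import *
im=cv2.imread('pics/top0.png')[:,:,::-1]; crop(im,240,480,100,190,3.3,'t1.png')
im=cv2.imread('pics/side0.png')[:,:,::-1]; crop(im,330,480,120,360,2.5,'s1.png')
for cam in ['top','side']:
    c=cal(cam)
    for l in ['io_module','io_top','relay','rail_a_lip','rail_b_lip','end_stop_top','stand_a','stand_b','io_socket']:
        for d in ctrl.masks_of(cam,l)[:4]:
            print(cam,l,round(d['confidence'],2),np.round(d['xy'],1),d['region'].sum(),np.round(onz(c,d['xy'],.16 if 'io' in l or l=='relay' else .12),3))
E
```

```text
top io_module 0.93 [283.   82.7] 638 [0.694 0.228 0.16 ]
top io_module 0.74 [285.2 201.2] 466 [0.42  0.215 0.16 ]
top io_module 0.59 [307.3 149. ] 456 [0.541 0.168 0.16 ]
top io_module 0.35 [345.9 229.5] 750 [0.359 0.076 0.16 ]
top io_top 0.93 [308. 148.] 474 [0.544 0.167 0.16 ]
top io_top 0.84 [286. 201.] 405 [0.421 0.213 0.16 ]
top io_top 0.62 [282.8  80.2] 578 [0.7   0.229 0.16 ]
top relay 0.77 [266.5 143.8] 431 [0.551 0.262 0.16 ]
top rail_a_lip 0.98 [293.4 130.7] 2751 [0.591 0.203 0.12 ]
top rail_a_lip 0.88 [254.2 294. ] 3668 [0.204 0.283 0.12 ]
top rail_a_lip 0.64 [204.1 193.5] 3716 [0.435 0.408 0.12 ]
top rail_b_lip 0.77 [413.9 148.1] 4713 [ 0.558 -0.087  0.12 ]
top end_stop_top 0.83 [255.1 290. ] 3690 [0.213 0.282 0.12 ]
top end_stop_top 0.64 [296.4 132. ] 2786 [0.588 0.196 0.12 ]
top end_stop_top 0.56 [202.2 195.3] 3783 [0.431 0.413 0.12 ]
top stand_a 0.88 [207.3 193.7] 3692 [0.435 0.401 0.12 ]
top stand_a 0.84 [296.7 133.1] 2761 [0.585 0.195 0.12 ]
top stand_a 0.67 [410.4 149.6] 4732 [ 0.554 -0.079  0.12 ]
top stand_a 0.56 [255.4 293.9] 3748 [0.204 0.281 0.12 ]
top stand_b 
[... 1139 characters left out ...]
.12 ]
side end_stop_top 0.71 [301.3 143.1] 2300 [0.414 0.32  0.12 ]
side stand_a 0.94 [416.1 297.2] 6578 [ 0.538 -0.15   0.12 ]
side stand_a 0.9 [218.7 192.1] 3318 [0.199 0.201 0.12 ]
side stand_a 0.8 [302.  141.7] 2254 [0.417 0.324 0.12 ]
side stand_a 0.68 [381.  198.5] 2074 [0.552 0.097 0.12 ]
side stand_b 0.94 [416.1 297.2] 6578 [ 0.538 -0.15   0.12 ]
side stand_b 0.9 [218.7 192.1] 3318 [0.199 0.201 0.12 ]
side stand_b 0.8 [302.  141.7] 2254 [0.417 0.324 0.12 ]
side stand_b 0.68 [381.  198.5] 2074 [0.552 0.097 0.12 ]
side io_socket 0.89 [319.9 188.7] 800 [0.417 0.123 0.16 ]
side io_socket 0.85 [424.  161.8] 848 [0.67  0.148 0.16 ]
side io_socket 0.74 [369.6 180.4] 1049 [0.529 0.121 0.16 ]
```

```bash
ls pics
```

```text
s1.png
side0.png
t1.png
top0.png
wrist0.png
```

View pics/t1.png

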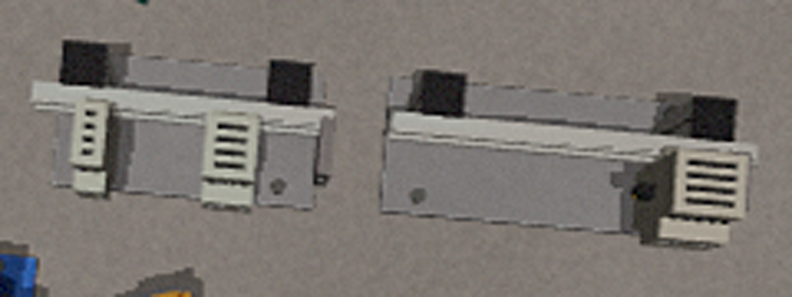

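View pics/s1.png

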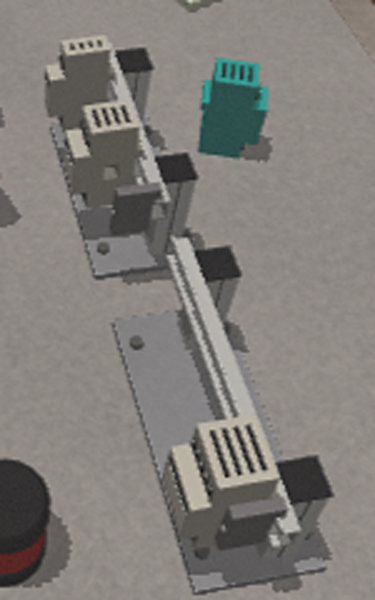

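Call:
arm_command(
  targets=[
    {"wz": 1, "dz": -0.5},
    {"wz": 1, "dz": -0.5},
    {"wz": 1, "dz": -0.5},
    {"wz": 1, "dz": -0.5},
    {"wz": 1, "dz": -0.5},
    {"wz": 1, "dz": -0.5},
    {"wz": 1, "dz": -0.5},
    {"wz": 1, "dz": -0.5},
    {"wz": 1, "dz": -0.5},
    {"wz": 1, "dz": -0.5},
    {"wz": 1, "dz": -0.5},
    {"wz": 1, "dz": -0.5},
    {"wz": 1, "dz": -0.5},
    {"wz": 1, "dz": -0.5},
    {"wz": 1, "dz": -0.5},
    {"wz": 1, "dz": -0.5},
  ],
)

```text
schema error: expected keys wx, wy, wz, dx, dy, dz, claw
```

Call:
arm_command(
  targets=[
    {"dy": 2.4, "dx": -2.4},
    {"dy": 2.4, "dx": -2.4},
    {"dy": 2.4, "dx": -2.4},
    {"dy": 2.4, "dx": -2.4},
    {"dy": 2.4, "dx": -2.4},
    {"dy": 2.4, "dx": -2.4},
    {"dy": 2.4, "dx": -2.4},
    {"dy": 2.4, "dx": -2.4},
    {"dy": 2.4, "dx": -2.4},
    {"dy": 2.4, "dx": -2.4},
    {"dy": 2.4, "dx": -2.4},
    {"dy": 2.4, "dx": -2.4},
    {"dy": 2.4, "dx": -2.4},
    {"dy": 2.4, "dx": -2.4},
    {"dy": 2.4, "dx": -2.4},
    {"dy": 2.4, "dx": -2.4},
    {"dy": 0, "dx": 0},
    {"dy": 0, "dx": 0},
  ],
)

```text
schema error: expected keys wx, wy, wz, dx, dy, dz, claw
```

Run:
```python
from h import *
c=cal('wrist'); im=ctrl.grab_frame('wrist'); cv2.imwrite('pics/w1.png',im[:,:,::-1]); np.savez('w1.npz',*c)
s=ctrl.observe(); print(s['t'],s['position'],s['orientation'],s['joint_positions'])
for l in ['io_top','io_module','rail_a_lip']:
  for d in ctrl.masks_of('wrist',l)[:3]: print(l,d['confidence'],d['xy'],onz(c,d['xy'],.16))
```

```text
1.1 [0.13996054 0.60910364 0.25327253] [ 1.12685618e-01  9.93630691e-01 -4.37597213e-05  3.83799156e-06] [-1.41519872  0.52142458 -0.03627632  1.5995089   0.0211984   1.02113092
 -0.11278921]
rail_a_lip 0.88 [72.7, 264.6] [0.1396689 0.4391757 0.16     ]
rail_a_lip 0.83 [256.4, 376.1] [0.25613699 0.53217731 0.16      ]
```

View pics/w1.png

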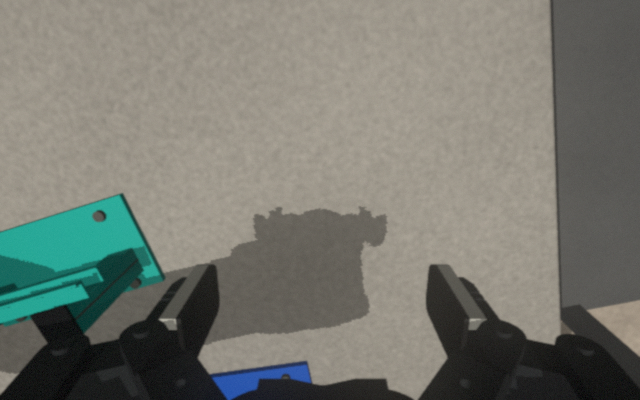

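Call:
arm_command(
  targets=[
    {"wx": 0, "wy": 0, "wz": 1, "dx": 0, "dy": 0, "dz": -0.5, "claw": -1},
    {"wx": 0, "wy": 0, "wz": 1, "dx": 0, "dy": 0, "dz": -0.5, "claw": -1},
    {"wx": 0, "wy": 0, "wz": 1, "dx": 0, "dy": 0, "dz": -0.5, "claw": -1},
    {"wx": 0, "wy": 0, "wz": 1, "dx": 0, "dy": 0, "dz": -0.5, "claw": -1},
    {"wx": 0, "wy": 0, "wz": 1, "dx": 0, "dy": 0, "dz": -0.5, "claw": -1},
    {"wx": 0, "wy": 0, "wz": 1, "dx": 0, "dy": 0, "dz": -0.5, "claw": -1},
    {"wx": 0, "wy": 0, "wz": 1, "dx": 0, "dy": 0, "dz": -0.5, "claw": -1},
    {"wx": 0, "wy": 0, "wz": 1, "dx": 0, "dy": 0, "dz": -0.5, "claw": -1},
    {"wx": 0, "wy": 0, "wz": 1, "dx": 0, "dy": 0, "dz": -0.5, "claw": -1},
    {"wx": 0, "wy": 0, "wz": 1, "dx": 0, "dy": 0, "dz": -0.5, "claw": -1},
    {"wx": 0, "wy": 0, "wz": 1, "dx": 0, "dy": 0, "dz": -0.5, "claw": -1},
    {"wx": 0, "wy": 0, "wz": 1, "dx": 0, "dy": 0, "dz": -0.5, "claw": -1},
    {"wx": 0, "wy": 0, "wz": 1, "dx": 0, "dy": 0, "dz": -0.5, "claw": -1},
    {"wx": 0, "wy": 0, "wz": 1, "dx": 0, "dy": 0, "dz": -0.5, "claw": -1},
    {"wx": 0, "wy": 0, "wz": 1, "dx": 0, "dy": 0, "dz": -0.5, "claw": -1},
    {"wx": 0, "wy": 0, "wz": 1, "dx": 0, "dy": 0, "dz": -0.5, "claw": -1},
  ],
)

```text
t: 2.58
position: [0.1399, 0.6091, 0.3336]
orientation: [0.726, 0.687, -0.0, -0.0]
contact_force: [-0.2, -0.7, 0.6]
finger_gap: 0.0854
```

Call:
arm_command(
  targets=[
    {"wx": 0, "wy": 0, "wz": 0, "dx": -2.4, "dy": 2.4, "dz": 0, "claw": -1},
    {"wx": 0, "wy": 0, "wz": 0, "dx": -2.4, "dy": 2.4, "dz": 0, "claw": -1},
    {"wx": 0, "wy": 0, "wz": 0, "dx": -2.4, "dy": 2.4, "dz": 0, "claw": -1},
    {"wx": 0, "wy": 0, "wz": 0, "dx": -2.4, "dy": 2.4, "dz": 0, "claw": -1},
    {"wx": 0, "wy": 0, "wz": 0, "dx": -2.4, "dy": 2.4, "dz": 0, "claw": -1},
    {"wx": 0, "wy": 0, "wz": 0, "dx": -2.4, "dy": 2.4, "dz": 0, "claw": -1},
    {"wx": 0, "wy": 0, "wz": 0, "dx": -2.4, "dy": 2.4, "dz": 0, "claw": -1},
    {"wx": 0, "wy": 0, "wz": 0, "dx": -2.4, "dy": 2.4, "dz": 0, "claw": -1},
    {"wx": 0, "wy": 0, "wz": 0, "dx": -2.4, "dy": 2.4, "dz": 0, "claw": -1},
    {"wx": 0, "wy": 0, "wz": 0, "dx": -2.4, "dy": 2.4, "dz": 0, "claw": -1},
    {"wx": 0, "wy": 0, "wz": 0, "dx": -2.4, "dy": 2.4, "dz": 0, "claw": -1},
    {"wx": 0, "wy": 0, "wz": 0, "dx": -2.4, "dy": 2.4, "dz": 0, "claw": -1},
    {"wx": 0, "wy": 0, "wz": 0, "dx": -2.4, "dy": 2.4, "dz": 0, "claw": -1},
    {"wx": 0, "wy": 0, "wz": 0, "dx": -2.4, "dy": 2.4, "dz": 0, "claw": -1},
    {"wx": 0, "wy": 0, "wz": 0, "dx": -2.4, "dy": 2.4, "dz": 0, "claw": -1},
    {"wx": 0, "wy": 0, "wz": 0, "dx": -2.4, "dy": 2.4, "dz": 0, "claw": -1},
    {"wx": 0, "wy": 0, "wz": 0, "dx": 0, "dy": 0, "dz": 0, "claw": -1},
    {"wx": 0, "wy": 0, "wz": 0, "dx": 0, "dy": 0, "dz": 0, "claw": -1},
  ],
)

```text
t: 4.08
position: [0.5047, 0.2043, 0.3333]
orientation: [0.726, 0.688, -0.0, 0.0]
contact_force: [-0.4, 1.0, -0.3]
finger_gap: 0.0851
```

Run:
```python
from h import *
c=cal('wrist'); im=ctrl.grab_frame('wrist'); cv2.imwrite('pics/w2.png',im[:,:,::-1])
import pickle; pickle.dump(c,open('w2.pkl','wb'))
s=ctrl.observe(); print(s['t'],s['position'],s['orientation'],s['joint_positions'])
for l in ['io_top']:
  for d in ctrl.masks_of('wrist',l)[:3]: print(l,d['confidence'],d['xy'],onz(c,d['xy'],.16))
```

```text
4.1333 [0.50387937 0.20562921 0.33320059] [ 7.25415509e-01  6.88311216e-01 -7.00462036e-05 -6.61605682e-05] [-0.87244532  0.34316944  0.50047482  1.73186277 -0.18108388  1.11270006
 -0.36850297]
io_top 0.69 [371.9, 207.0] [0.54684584 0.17669672 0.16      ]
io_top 0.68 [251.2, 143.9] [0.4490346  0.23684775 0.16      ]
io_top 0.62 [524.9, 106.9] [0.66893557 0.25422342 0.16      ]
```

View pics/w2.png

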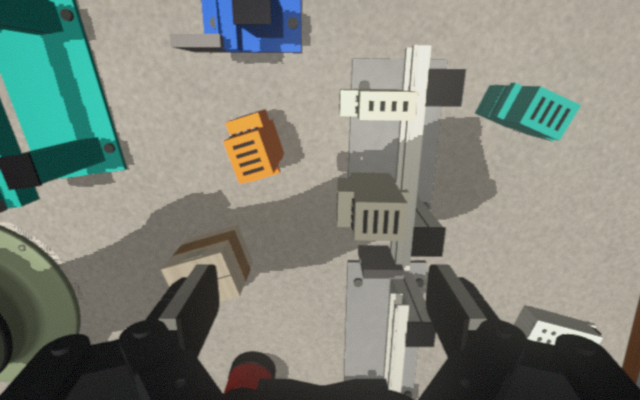

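Run:
```python
from h import *
im=cv2.imread('pics/w2.png')[:,:,::-1]; crop(im,330,470,40,160,5,'w2a.png'); crop(im,330,470,160,300,4,'w2b.png')
```

```text
(no output)
```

View pics/w2a.png

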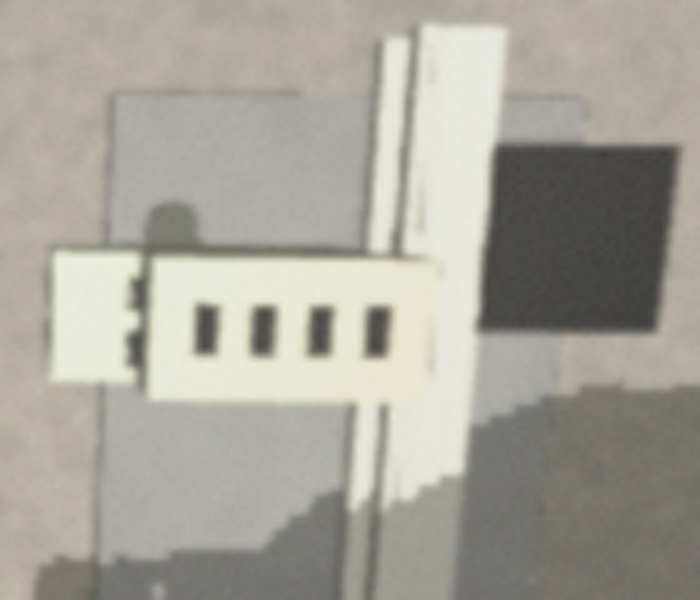

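View pics/w2b.png

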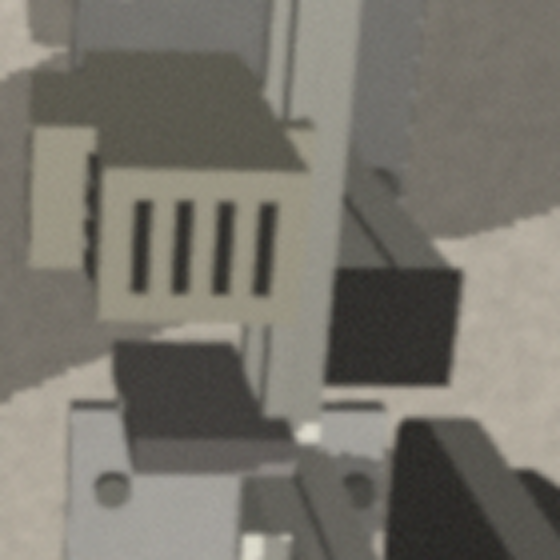

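Run:
```python
from h import *
import pickle
c=pickle.load(open('w2.pkl','rb'))
print('dark line')
for p in [(411.6,52),(405.2,124),(402.5,185),(395.5,256)]: print(np.round(onz(c,p,.12),4))
print('io top');
for p in [(355.75,202),(407.5,202.5),(355,240)]: print(np.round(onz(c,p,.1595),4))
print('relay')
for p in [(359.6,90),(417.6,91.6),(359.6,120),(416.4,120.4)]: print(np.round(onz(c,p,.16),4))
t=cal('top')
print('top cam rail ends etc')
for p in [(250,125.5),(340,134)]: print(np.round(onz(t,p,.12),4))
```

```text
dark line
[0.5878 0.3019 0.12  ]
[0.5833 0.241  0.12  ]
[0.5816 0.1831 0.12  ]
[0.5755 0.1074 0.12  ]
io top
[0.5331 0.1819 0.1595]
[0.5776 0.1789 0.1595]
[0.5315 0.1461 0.1595]
relay
[0.5384 0.2742 0.16  ]
[0.5837 0.2705 0.16  ]
[0.5379 0.2512 0.16  ]
[0.5833 0.2484 0.16  ]
top cam rail ends etc
[0.6002 0.3063 0.12  ]
[0.5863 0.0913 0.12  ]
```

Call:
arm_command(
  targets=[
    {"wx": 0, "wy": 0, "wz": 0.12, "dx": -1, "dy": 1.3, "dz": 1.8, "claw": -1},
    {"wx": 0, "wy": 0, "wz": 0, "dx": -1, "dy": 1.3, "dz": 1.8, "claw": -1},
    {"wx": 0, "wy": 0, "wz": 0, "dx": -1, "dy": 1.3, "dz": 1.8, "claw": -1},
    {"wx": 0, "wy": 0, "wz": 0, "dx": -1, "dy": 1.3, "dz": 1.8, "claw": -1},
    {"wx": 0, "wy": 0, "wz": 0, "dx": 0, "dy": 0, "dz": 0, "claw": -1},
    {"wx": 0, "wy": 0, "wz": 0, "dx": 0, "dy": 0, "dz": 0, "claw": -1},
    {"wx": 0, "wy": 0, "wz": 0, "dx": 0, "dy": 0, "dz": 0, "claw": -1},
  ],
)

```text
t: 4.77
position: [0.5529, 0.1642, 0.2619]
orientation: [0.728, 0.685, 0.0, -0.0]
contact_force: [-0.2, 0.4, 0.5]
finger_gap: 0.0851
```

Run:
```python
from h import *
c=cal('wrist'); im=ctrl.grab_frame('wrist'); cv2.imwrite('pics/w3.png',im[:,:,::-1])
import pickle; pickle.dump(c,open('w3.pkl','wb'))
s=ctrl.observe(); print(s['t'],s['position'],s['orientation'],s['contact_force'])
```

```text
4.8167 [0.55291651 0.16423048 0.26212874] [ 7.28058083e-01  6.85515233e-01  5.30944947e-04 -1.07170055e-04] [-0.24000198 -0.06145919  0.74731133]
```

View pics/w3.png

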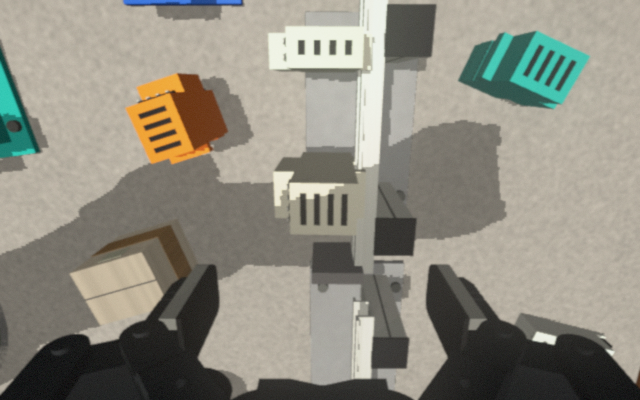

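Run:
```python
from h import *
im=cv2.imread('pics/w3.png')[:,:,::-1]; crop(im,265,395,150,250,6,'w3a.png');crop(im,340,400,0,100,6,'w3b.png');
crop(im,330,390,230,330,6,'w3c.png')
a=cv2.imread('pics/w3b.png');b=cv2.imread('pics/w3c.png'); cv2.imwrite('pics/w3bc.png',np.hstack([a,b]))
```

```text
(no output)
```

View pics/w3a.png

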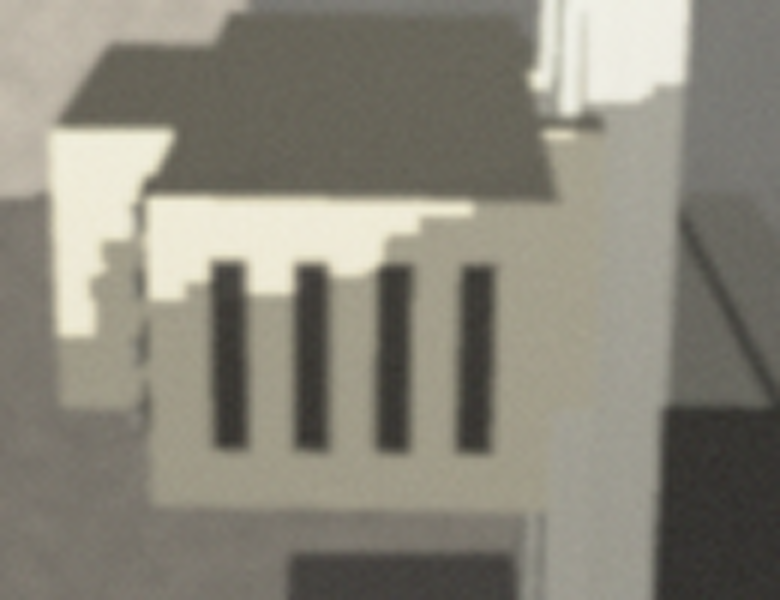

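View pics/w3bc.png

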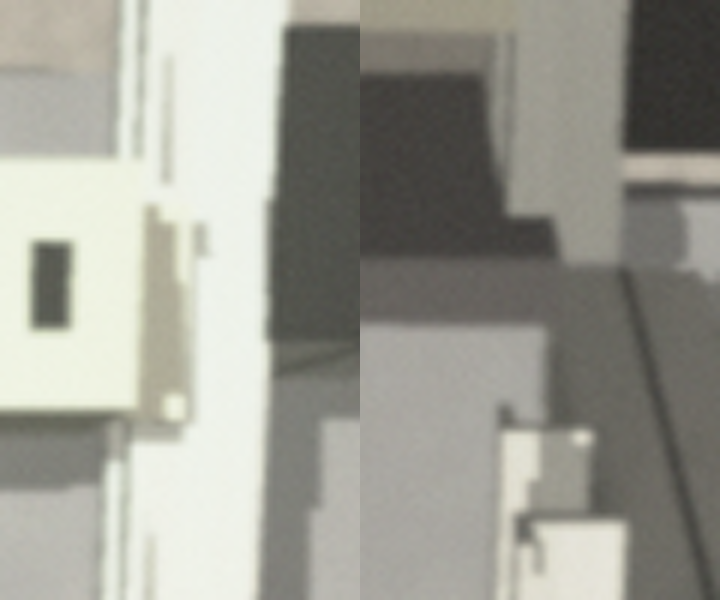

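Run:
```python
from h import *
import pickle
c=pickle.load(open('w3.pkl','rb'))
P=[(289.7,182.5),(357.5,182.8),(290.3,234.7),(356.7,234.7)]
Q=np.array([onz(c,p,.1593) for p in P]); print(np.round(Q,4), Q.mean(0))
print(np.linalg.norm(Q[1]-Q[0]),np.linalg.norm(Q[2]-Q[0]), np.degrees(np.arctan2(Q[0]-Q[2],1))[0]/1, np.degrees(np.arctan2(*(Q[0]-Q[2])[:2])),np.degrees(np.arctan2(*(Q[1]-Q[3])[:2])))
print('rail back edge z=.115')
for p in [(340+285/6,30/6),(340+262/6,540/6),(265+690/6,150+10/6),(265+658/6,150+590/6),(330+(620-360)/6,230+260/6)]: print(np.round(onz(c,p,.115),4))
R=cal('wrist');
```

```text
[[0.5336 0.182  0.1593]
 [0.577  0.1792 0.1593]
 [0.5308 0.1457 0.1593]
 [0.5754 0.143  0.1593]] [0.55421976 0.16249747 0.1593    ]
0.043519932272971386 0.036435615744540205 0.16085145919502555 4.419068091655875 2.5871188361510478
rail back edge z=.115
[0.6045 0.288  0.115 ]
[0.6015 0.2339 0.115 ]
[0.5984 0.1897 0.115 ]
[0.5931 0.1102 0.115 ]
[0.5917 0.0872 0.115 ]
```

Call:
arm_command(
  targets=[
    {"wx": -0.2, "wy": 0, "wz": 0.04, "dx": -0.08, "dy": 0.1, "dz": 2, "claw": -1},
    {"wx": 0, "wy": 0, "wz": 0, "dx": -0.08, "dy": 0.1, "dz": 2, "claw": -1},
    {"wx": 0, "wy": 0, "wz": 0, "dx": 0, "dy": 0, "dz": 2, "claw": -1},
    {"wx": 0, "wy": 0, "wz": 0, "dx": 0, "dy": 0, "dz": 2, "claw": -1},
    {"wx": 0, "wy": 0, "wz": 0, "dx": 0, "dy": 0, "dz": 1, "claw": -0.5},
    {"wx": 0, "wy": 0, "wz": 0, "dx": 0, "dy": 0, "dz": 0.7, "claw": -0.2},
    {"wx": 0, "wy": 0, "wz": 0, "dx": 0, "dy": 0, "dz": 0.7, "claw": -0.2},
    {"wx": 0, "wy": 0, "wz": 0, "dx": 0, "dy": 0, "dz": 0, "claw": -0.2},
    {"wx": 0, "wy": 0, "wz": 0, "dx": 0, "dy": 0, "dz": 0, "claw": -0.2},
    {"wx": 0, "wy": 0, "wz": 0, "dx": 0, "dy": 0, "dz": 0, "claw": -0.2},
  ],
  grip_force=25,
)

```text
t: 5.65
position: [0.5569, 0.1613, 0.1581]
orientation: [0.73, 0.684, 0.006, 0.006]
contact_force: [-0.2, 0.5, -1.0]
finger_gap: 0.0513
```

```bash
cat >> h.py <<'E'
def st():
    s=ctrl.observe(); print('t',round(s['t'],2),'p',np.round(s['position'],4),'q',np.round(s['orientation'],4),'F',np.round(s['contact_force'],1),'M',np.round(s['wrist_torque'],2),'gap',round(s['finger_gap'],4)); return s
def shot(cam,name):
    c=cal(cam); im=ctrl.grab_frame(cam); cv2.imwrite('pics/'+name,im[:,:,::-1]); import pickle; pickle.dump(c,open(name+'.pkl','wb')); return c,im
E
python3 -c "
from h import *
st(); shot('wrist','w4.png'); c,im=shot('side','s4.png'); crop(im,330,480,100,260,3.5,'s4c.png')"
```

```text
t 5.65 p [0.5569 0.1613 0.1581] q [0.7298 0.6837 0.0064 0.0064] F [-0.2  0.5 -1. ] M [0.05 0.19 0.  ] gap 0.0513
```

View pics/w4.png

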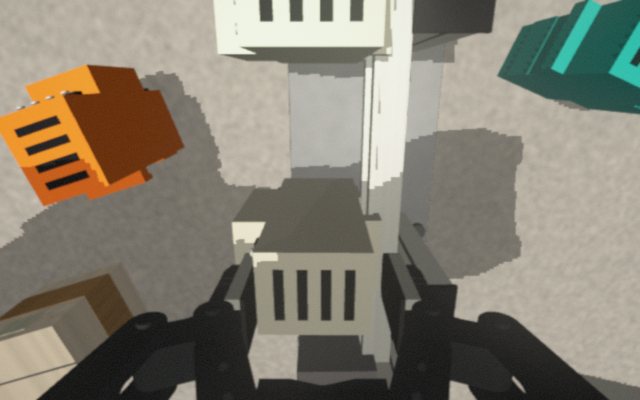

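View pics/s4c.png

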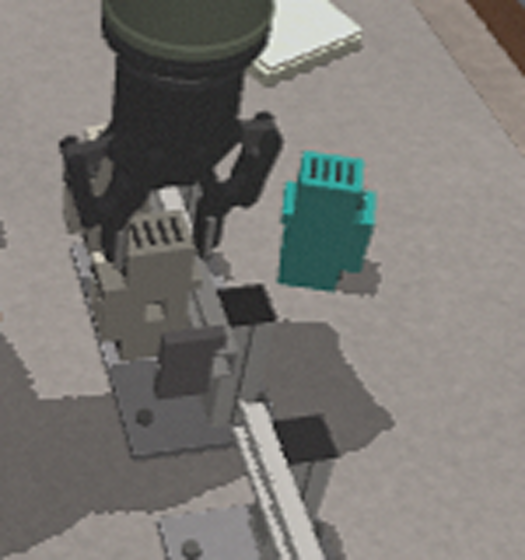

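Run:
```python
from h import *
im=cv2.imread('pics/w4.png')[:,:,::-1]; crop(im,220,420,240,350,4,'w4c.png')
```

```text
(no output)
```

View pics/w4c.png

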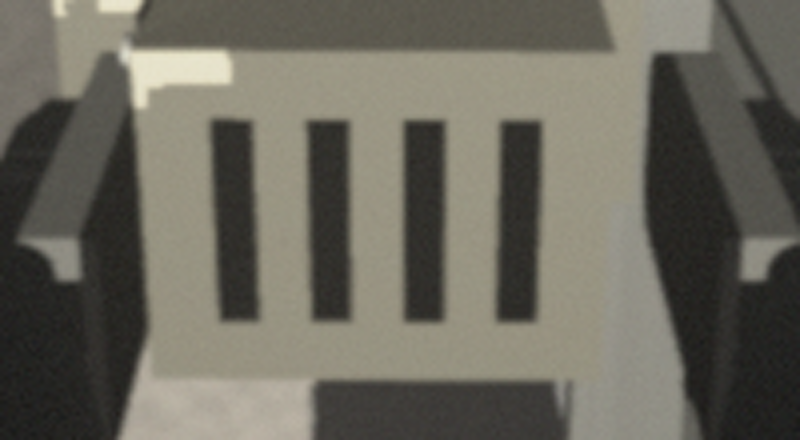

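Call:
arm_command(
  targets=[
    {"wx": 0, "wy": 0, "wz": 0, "dx": 0, "dy": -0.15, "dz": 0, "claw": -0.2},
    {"wx": 0, "wy": 0, "wz": 0, "dx": 0.0, "dy": 0, "dz": 0, "claw": -0.1},
    {"wx": 0, "wy": 0, "wz": 0, "dx": 0, "dy": 0, "dz": 0, "claw": -0.1},
    {"wx": 0, "wy": 0, "wz": 0, "dx": 0, "dy": 0, "dz": 0, "claw": -0.07},
    {"wx": 0, "wy": 0, "wz": 0, "dx": 0, "dy": 0, "dz": 0, "claw": -0.05},
    {"wx": 0, "wy": 0, "wz": 0, "dx": 0, "dy": 0, "dz": 0, "claw": -0.05},
  ],
  grip_force=25,
)

```text
t: 6.25
position: [0.5547, 0.1613, 0.1573]
orientation: [0.73, 0.684, 0.006, 0.006]
contact_force: [-6.4, 1.5, 4.5]
finger_gap: 0.0448
```

```bash
python3 -c "
from h import *
st(); c,im=shot('wrist','w5.png');crop(im,220,420,240,350,4,'w5c.png');st()"
```

```text
t 6.25 p [0.5547 0.1613 0.1573] q [0.7297 0.6837 0.0056 0.006 ] F [-6.4  1.5  4.5] M [0.13 1.35 0.01] gap 0.0448
t 6.3 p [0.5547 0.1613 0.1573] q [0.7297 0.6837 0.0056 0.006 ] F [-6.1  0.8  4.6] M [ 0.12  1.35 -0.09] gap 0.045
```

View pics/w5c.png

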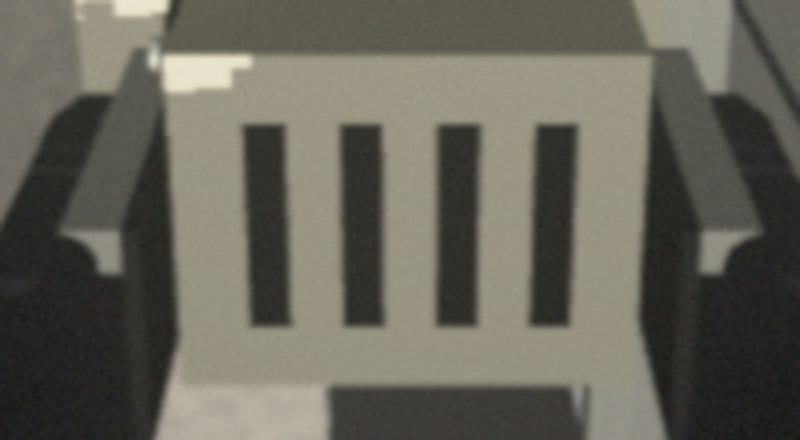

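Call:
arm_command(
  targets=[
    {"wx": 0, "wy": 0, "wz": 0, "dx": 0, "dy": -0.06, "dz": 0, "claw": -0.05},
    {"wx": 0, "wy": 0, "wz": 0, "dx": 0.0, "dy": 0, "dz": 0, "claw": 0},
    {"wx": 0, "wy": 0, "wz": 0, "dx": 0, "dy": 0, "dz": 0, "claw": 0.2},
    {"wx": 0, "wy": 0, "wz": 0, "dx": 0, "dy": 0, "dz": 0, "claw": 0.2},
  ],
  grip_force=30,
)

```text
t: 6.63
position: [0.5544, 0.1613, 0.1574]
orientation: [0.73, 0.684, 0.006, 0.006]
contact_force: [-4.1, 0.5, 5.9]
finger_gap: 0.044
```

```bash
python3 -c "
from h import *
st()"
```

```text
t 6.63 p [0.5544 0.1613 0.1574] q [0.7298 0.6836 0.0059 0.0063] F [-4.1  0.5  5.9] M [0.   1.05 0.06] gap 0.044
```

Call:
arm_command(
  targets=[
    {"wx": 0, "wy": 0, "wz": 0, "dx": 0, "dy": -0.03, "dz": -0.05, "claw": 0.2},
    {"wx": 0, "wy": 0, "wz": 0, "dx": 0.0, "dy": 0, "dz": -0.05, "claw": 0.2},
    {"wx": 0, "wy": 0, "wz": 0, "dx": 0, "dy": 0, "dz": 0, "claw": 0.2},
  ],
  grip_force=30,
)

```text
t: 6.88
position: [0.5544, 0.1612, 0.1583]
orientation: [0.73, 0.684, 0.006, 0.006]
contact_force: [-0.7, -0.3, -2.3]
finger_gap: 0.0442
```

```bash
python3 -c "
from h import *
st()"
```

```text
t 6.88 p [0.5544 0.1612 0.1583] q [0.7298 0.6836 0.006  0.0065] F [-0.7 -0.3 -2.3] M [-0.02  0.12 -0.02] gap 0.0442
```

Call:
arm_command(
  targets=[
    {"wx": 0, "wy": 0, "wz": 0, "dx": 0, "dy": -0.02, "dz": -0.15, "claw": 0.2},
    {"wx": 0, "wy": 0, "wz": 0, "dx": 0.0, "dy": 0, "dz": -0.2, "claw": 0.2},
    {"wx": 0, "wy": 0, "wz": 0, "dx": 0, "dy": 0, "dz": -0.2, "claw": 0.2},
    {"wx": 0, "wy": 0, "wz": 0, "dx": 0, "dy": -0.2, "dz": -0.2, "claw": 0.2},
    {"wx": 0, "wy": 0, "wz": 0, "dx": 0, "dy": -0.2, "dz": -0.5, "claw": 0.2},
    {"wx": 0, "wy": 0, "wz": 0, "dx": 0, "dy": 0, "dz": -1.5, "claw": 0.2},
    {"wx": 0, "wy": 0, "wz": 0, "dx": 0, "dy": 0, "dz": -2.5, "claw": 0.2},
    {"wx": 0, "wy": 0, "wz": 0, "dx": 0, "dy": 0, "dz": -2.5, "claw": 0.2},
    {"wx": 0, "wy": 0, "wz": 0, "dx": 0, "dy": 0, "dz": -2, "claw": 0.2},
    {"wx": 0, "wy": 0, "wz": 0, "dx": 0, "dy": 0, "dz": -1, "claw": 0.2},
    {"wx": 0.2, "wy": 0, "wz": 0, "dx": 0, "dy": 0, "dz": 0, "claw": 0.2},
    {"wx": 0, "wy": 0, "wz": 0, "dx": 0, "dy": 0, "dz": 0, "claw": 0.2},
  ],
  grip_force=40,
)

```text
t: 7.88
position: [0.5481, 0.1619, 0.2654]
orientation: [0.73, 0.684, -0.0, -0.001]
contact_force: [0.6, -0.3, -2.1]
finger_gap: 0.0437
```

```bash
python3 -c "
from h import *
st(); c,im=shot('wrist','w6.png'); shot('side','s6.png'); shot('top','t6.png')"
```

```text
t 7.88 p [0.5481 0.1619 0.2654] q [ 7.297e-01  6.838e-01 -4.000e-04 -6.000e-04] F [ 0.6 -0.3 -2.1] M [-0.09 -0.02 -0.01] gap 0.0437
```

View pics/w6.png

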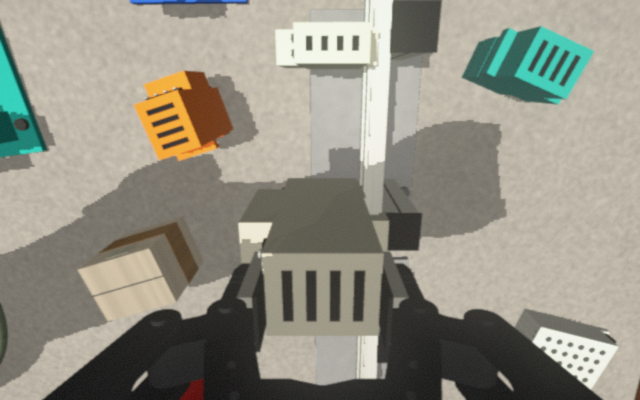

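View pics/s6.png

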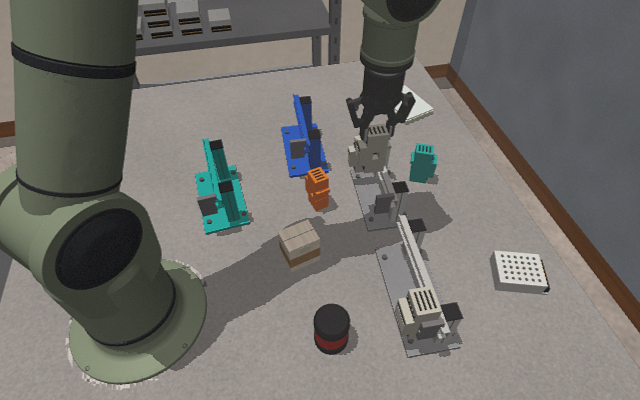

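View pics/t6.png

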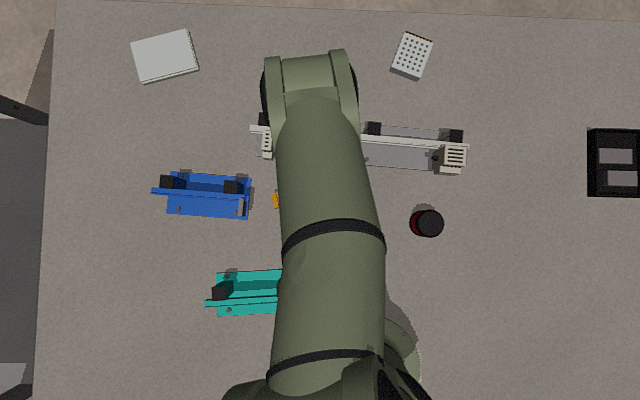

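Run:
```python
from h import *
t=cal('top')
g=lambda x,y:(240+x/3.3,100+y/3.3)
print('A back', [np.round(onz(t,g(*p),.115),4) for p in [(33,82),(333,110)]])
print('B back', [np.round(onz(t,g(*p),.115),4) for p in [(390,112),(757,147)]])
print('B front base', [np.round(onz(t,g(*p),.12),4) for p in [(390,134)]])
print('head top corners', [np.round(onz(t,g(*p),.16),4) for p in [(677,148),(750,155),(672,212),(743,220)]])
print('plug tip', [np.round(onz(t,g(*p),.103),4) for p in [(632,190)]])
print('A end', [np.round(onz(t,g(*p),.132),4) for p in [(318,180),(328,185)]])
```

```text
A back [array([0.6029, 0.3071, 0.115 ]), array([0.589 , 0.0889, 0.115 ])]
B back [array([0.5888, 0.0471, 0.115 ]), array([ 0.5711, -0.2243,  0.115 ])]
B front base [array([0.5717, 0.0473, 0.12  ])]
head top corners [array([ 0.5605, -0.151 ,  0.16  ]), array([ 0.557 , -0.2029,  0.16  ]), array([ 0.5151, -0.1478,  0.16  ]), array([ 0.5109, -0.1982,  0.16  ])]
plug tip [array([ 0.5384, -0.1351,  0.103 ])]
A end [array([0.5347, 0.0996, 0.132 ]), array([0.5313, 0.0924, 0.132 ])]
```

Call:
arm_command(
  targets=[
    {"wx": 0, "wy": 0, "wz": 0, "dx": -1.5, "dy": 0, "dz": -1, "claw": 0.2},
    {"wx": 0, "wy": 0, "wz": 0, "dx": -3, "dy": 0, "dz": -1, "claw": 0.2},
    {"wx": 0, "wy": 0, "wz": 0, "dx": -3.5, "dy": 0, "dz": -1, "claw": 0.2},
    {"wx": 0, "wy": 0, "wz": 0, "dx": -3.5, "dy": 0, "dz": -1, "claw": 0.2},
    {"wx": 0, "wy": 0, "wz": 0, "dx": -3.5, "dy": 0, "dz": -0.5, "claw": 0.2},
    {"wx": 0, "wy": 0, "wz": 0, "dx": -3.5, "dy": 0, "dz": 0, "claw": 0.2},
    {"wx": 0, "wy": 0, "wz": 0, "dx": -3.5, "dy": 0, "dz": 0, "claw": 0.2},
    {"wx": 0, "wy": 0, "wz": 0, "dx": -3.5, "dy": 0, "dz": 0, "claw": 0.2},
    {"wx": 0, "wy": 0, "wz": 0, "dx": -3, "dy": 0, "dz": 0, "claw": 0.2},
    {"wx": 0, "wy": 0, "wz": 0, "dx": -2, "dy": 0, "dz": 0, "claw": 0.2},
    {"wx": 0, "wy": 0, "wz": 0, "dx": -1, "dy": 0, "dz": 0, "claw": 0.2},
    {"wx": 0, "wy": 0, "wz": 0, "dx": 0, "dy": 0, "dz": 0, "claw": 0.2},
    {"wx": 0, "wy": 0, "wz": 0, "dx": 0, "dy": 0, "dz": 0, "claw": 0.2},
    {"wx": 0, "wy": 0, "wz": 0, "dx": 0, "dy": 0, "dz": 0, "claw": 0.2},
  ],
  grip_force=40,
)

```text
t: 9.2
position: [0.5278, -0.1514, 0.3103]
orientation: [0.729, 0.684, -0.0, -0.0]
contact_force: [0.4, -0.1, -2.5]
finger_gap: 0.0431
```

```bash
python3 -c "
from h import *
st(); c,im=shot('wrist','w7.png'); crop(im,300,420,0,190,4,'w7c.png')
im=cv2.imread('pics/w6.png')[:,:,::-1]; crop(im,300,420,0,190,4,'w6c.png')
a=cv2.imread('pics/w6c.png');b=cv2.imread('pics/w7c.png'); cv2.imwrite('pics/w67.png',np.hstack([a,b])[:600,:800])"
```

```text
t 9.2 p [ 0.5278 -0.1514  0.3103] q [ 7.293e-01  6.842e-01 -0.000e+00 -4.000e-04] F [ 0.4 -0.1 -2.5] M [0.05 0.01 0.03] gap 0.0431
```

View pics/w7.png

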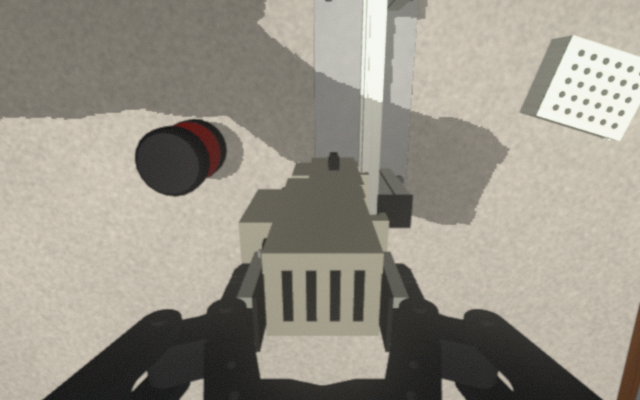

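View pics/w6c.png

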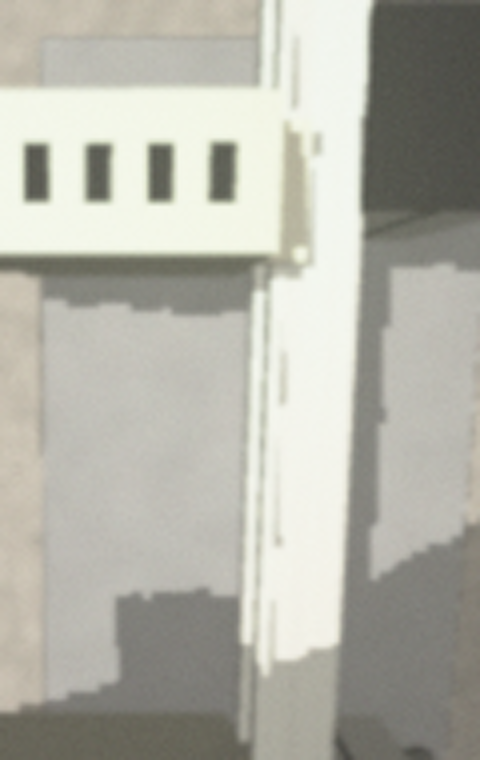

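View pics/w7c.png

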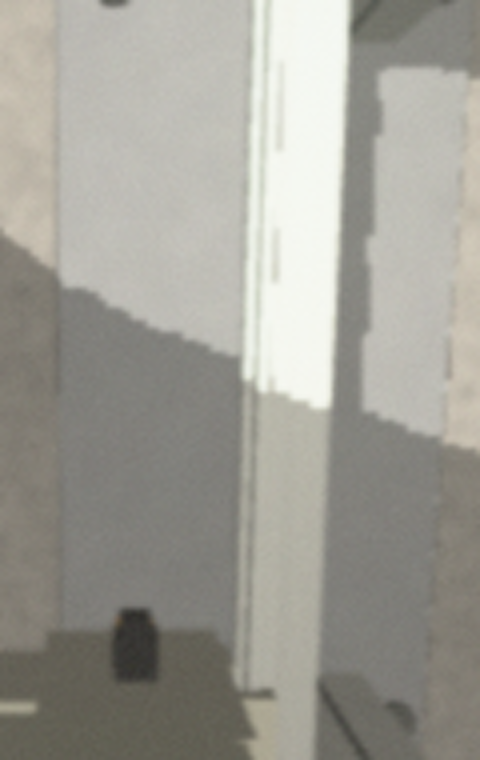

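Run:
```python
from h import *
import pickle
for n,b,d in [('w6',[(371,60),(353,420),(339,630)],[(267,300),(256,560)]),('w7',[(351,30),(335,330),(326,520)],[(263,100),(259,230),(251,480)])]:
    c=pickle.load(open(n+'.png.pkl','rb')); g=lambda p:(300+p[0]/4,p[1]/4)
    B=np.array([onz(c,g(p),.115) for p in b]); D=np.array([onz(c,g(p),.12) for p in d])
    for Q in (B,D):
        k=np.polyfit(Q[:,1],Q[:,0],1); print(n,np.round(Q[:,:2],4).tolist(),np.degrees(np.arctan(k[0])))
c=pickle.load(open('w7.png.pkl','rb')); print('plug tip',onz(c,(300+135/4,610/4),.111),onz(c,(300+135/4,640/4),.111))
```

```text
w6 [[0.6041, 0.2796], [0.6006, 0.2205], [0.5976, 0.1818]] 3.7963365092951467
w6 [[0.5849, 0.2422], [0.5816, 0.1969]] 4.100287816098619
w7 [[0.5883, -0.0214], [0.5845, -0.0775], [0.5821, -0.1167]] 3.721589498305735
w7 [[0.5701, -0.0335], [0.5687, -0.0572], [0.5656, -0.1066]] 3.5246504353852384
plug tip [ 0.53976552 -0.13455933  0.111     ] [ 0.53939581 -0.14138641  0.111     ]
```

Call:
arm_command(
  targets=[
    {"wx": 0, "wy": 0, "wz": 0, "dx": 1.2, "dy": 0.1, "dz": 0, "claw": 0.2},
    {"wx": 0, "wy": 0, "wz": 0, "dx": 2.2, "dy": 0.13, "dz": 0, "claw": 0.2},
    {"wx": 0, "wy": 0, "wz": 0, "dx": 2.4, "dy": 0.2, "dz": 0.3, "claw": 0.2},
    {"wx": 0, "wy": 0, "wz": 0, "dx": 2.2, "dy": 0.1, "dz": 1, "claw": 0.2},
    {"wx": 0, "wy": 0, "wz": 0, "dx": 1.2, "dy": 0.1, "dz": 2, "claw": 0.2},
    {"wx": 0, "wy": 0, "wz": 0, "dx": 0, "dy": 0, "dz": 2.5, "claw": 0.2},
    {"wx": 0, "wy": 0, "wz": 0, "dx": 0, "dy": 0, "dz": 2.5, "claw": 0.2},
    {"wx": 0, "wy": 0, "wz": 0, "dx": 0, "dy": 0, "dz": 2.5, "claw": 0.2},
    {"wx": 0, "wy": 0, "wz": 0, "dx": 0, "dy": 0, "dz": 2, "claw": 0.2},
    {"wx": 0, "wy": 0, "wz": 0, "dx": 0, "dy": 0, "dz": 1.2, "claw": 0.2},
    {"wx": 0, "wy": 0, "wz": 0, "dx": 0, "dy": 0, "dz": 0, "claw": 0.2},
    {"wx": 0, "wy": 0, "wz": 0, "dx": 0, "dy": 0, "dz": 0, "claw": 0.2},
    {"wx": 0, "wy": 0, "wz": 0, "dx": 0, "dy": 0, "dz": 0, "claw": 0.2},
  ],
  grip_force=40,
)

```text
t: 10.33
position: [0.5404, -0.0606, 0.1716]
orientation: [0.73, 0.684, 0.0, 0.0]
contact_force: [0.2, 0.1, -1.7]
finger_gap: 0.0442
```

```bash
python3 -c "
from h import *
st(); c,im=shot('wrist','w8.png'); crop(im,220,460,150,350,3,'w8c.png')
c,im=shot('side','s8.png'); crop(im,360,480,180,360,3.3,'s8c.png')"
```

```text
t 10.33 p [ 0.5404 -0.0606  0.1716] q [7.295e-01 6.840e-01 4.000e-04 3.000e-04] F [ 0.2  0.1 -1.7] M [-0.02 -0.03 -0.03] gap 0.0442
```

View pics/w8c.png

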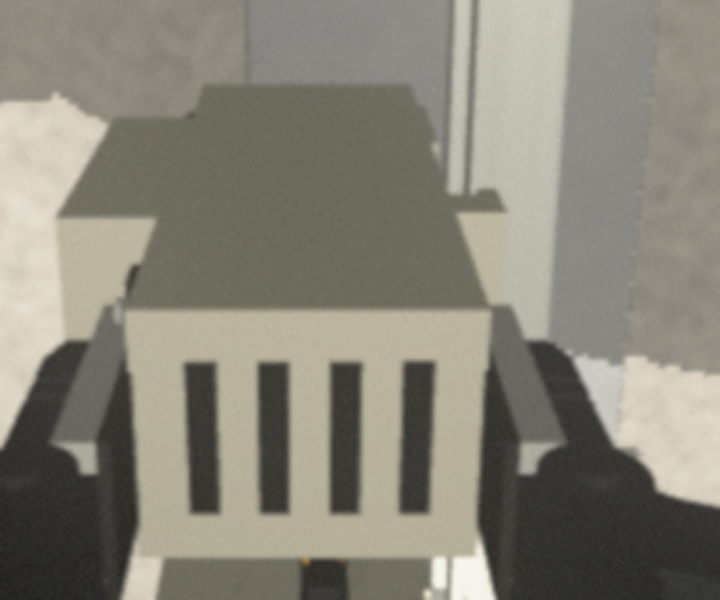

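View pics/s8c.png

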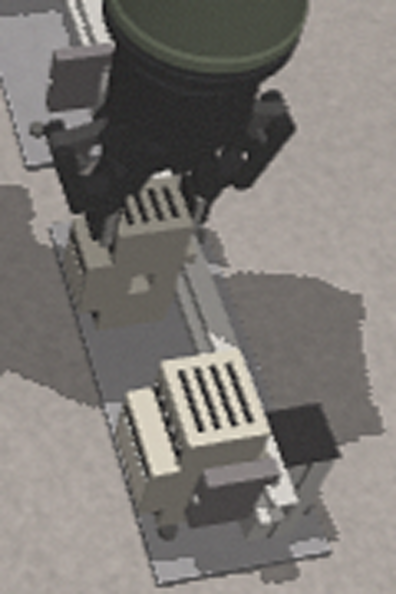

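Run:
```python
from h import *
import pickle
c=pickle.load(open('w8.png.pkl','rb')); g=lambda p:(220+p[0]/3,150+p[1]/3)
h=onz(c,g((506,212)),.1418); print('bridge corner',h)
for p in [(474,60),(469,180)]: print('dark',onz(c,g(p),.12))
for p in [(571,40),(549,340)]: print('back',onz(c,g(p),.115))
print('blk',[onz(c,g(p),.1738) for p in [(127,310),(490,308),(140,556),(476,556)]])
```

```text
bridge corner [ 0.57189089 -0.04342895  0.1418    ]
dark [ 0.57067081 -0.02532157  0.12      ]
dark [ 0.56947517 -0.04611894  0.12      ]
back [ 0.58762669 -0.02420358  0.115     ]
back [ 0.58420923 -0.08010364  0.115     ]
blk [array([ 0.52045474, -0.04009432,  0.1738    ]), array([ 0.56430056, -0.04269966,  0.1738    ]), array([ 0.51802793, -0.07573156,  0.1738    ]), array([ 0.56202301, -0.07863895,  0.1738    ])]
```

Call:
arm_command(
  targets=[
    {"wx": 0, "wy": 0, "wz": 0.01, "dx": 0, "dy": 0.2, "dz": 0.3, "claw": 0.2},
    {"wx": 0, "wy": 0, "wz": 0, "dx": 0, "dy": 0.17, "dz": 0.3, "claw": 0.2},
    {"wx": 0, "wy": 0, "wz": 0, "dx": 0, "dy": 0, "dz": 0.2, "claw": 0.2},
    {"wx": 0, "wy": 0, "wz": 0, "dx": 0, "dy": 0, "dz": 0.1, "claw": 0.2},
    {"wx": 0, "wy": 0, "wz": 0, "dx": 0, "dy": 0, "dz": 0.1, "claw": 0.2},
    {"wx": 0, "wy": 0, "wz": 0, "dx": 0, "dy": 0, "dz": 0.05, "claw": 0.2},
    {"wx": 0, "wy": 0, "wz": 0, "dx": 0, "dy": 0, "dz": 0, "claw": 0.2},
    {"wx": 0, "wy": 0, "wz": 0, "dx": 0, "dy": 0, "dz": 0, "claw": 0.2},
  ],
  grip_force=40,
)

```text
t: 11.1
position: [0.5436, -0.0616, 0.1602]
orientation: [0.73, 0.683, -0.0, -0.0]
contact_force: [-0.2, 0.6, -1.7]
finger_gap: 0.0439
```

```bash
python3 -c "
from h import *
st()"
```

```text
t 11.1 p [ 0.5436 -0.0616  0.1602] q [ 0.7301  0.6833 -0.     -0.    ] F [-0.2  0.6 -1.7] M [-0.01 -0.01 -0.01] gap 0.0439
```

Call:
arm_command(
  targets=[
    {"wx": 0, "wy": 0, "wz": 0, "dx": 0, "dy": 0, "dz": 0.08, "claw": 0.2},
    {"wx": 0, "wy": 0, "wz": 0, "dx": 0, "dy": 0, "dz": 0.07, "claw": 0.2},
    {"wx": 0, "wy": 0, "wz": 0, "dx": 0, "dy": 0, "dz": 0, "claw": 0.2},
    {"wx": 0, "wy": 0, "wz": 0, "dx": 0, "dy": 0, "dz": 0, "claw": 0.2},
  ],
  grip_force=40,
)

```text
t: 11.43
position: [0.5436, -0.0615, 0.1587]
orientation: [0.73, 0.683, -0.0, -0.0]
contact_force: [0.4, 0.4, -1.3]
finger_gap: 0.0434
```

```bash
python3 -c "
from h import *
st();c,im=shot('wrist','w9.png'); crop(im,220,460,150,350,3,'w9c.png')"
```

```text
t 11.43 p [ 0.5436 -0.0615  0.1587] q [ 0.7301  0.6834 -0.     -0.    ] F [ 0.4  0.4 -1.3] M [ 0.01 -0.01 -0.01] gap 0.0434
```

View pics/w9c.png

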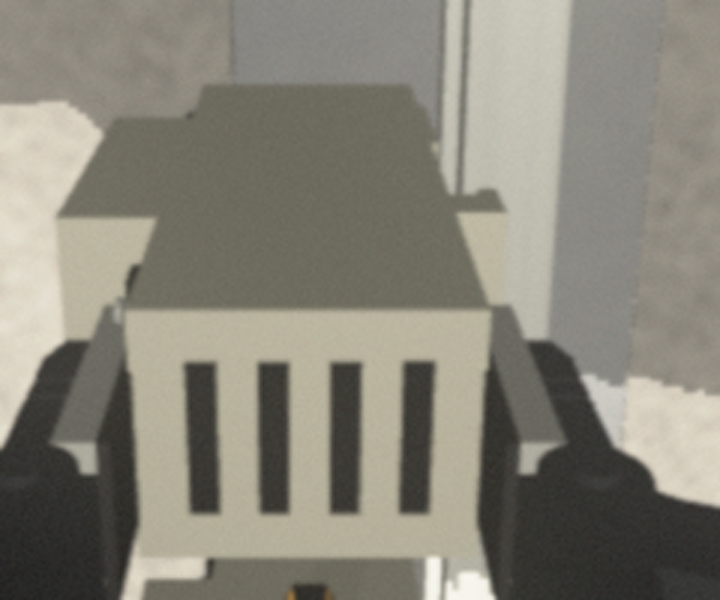

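Call:
arm_command(
  targets=[
    {"wx": 0, "wy": 0, "wz": 0, "dx": 0, "dy": 0, "dz": 0.05, "claw": 0.2},
    {"wx": 0, "wy": 0, "wz": 0, "dx": 0, "dy": 0, "dz": 0.05, "claw": 0.2},
    {"wx": 0, "wy": 0, "wz": 0, "dx": 0, "dy": 0, "dz": 0, "claw": 0.2},
    {"wx": 0, "wy": 0, "wz": 0, "dx": 0, "dy": 0, "dz": 0, "claw": 0.2},
  ],
  grip_force=40,
)

```text
t: 11.82
position: [0.5437, -0.0616, 0.1579]
orientation: [0.73, 0.683, 0.0, 0.0]
contact_force: [-2.7, 0.5, 4.0]
finger_gap: 0.0436
```

```bash
python3 -c "
from h import *
st()"
```

```text
t 11.82 p [ 0.5437 -0.0616  0.1579] q [7.301e-01 6.833e-01 1.000e-04 0.000e+00] F [-2.7  0.5  4. ] M [0.03 0.33 0.  ] gap 0.0436
```

Call:
arm_command(
  targets=[
    {"wx": 0, "wy": 0, "wz": 0, "dx": 0, "dy": -0.02, "dz": -0.05, "claw": 0.2},
    {"wx": 0, "wy": 0, "wz": 0, "dx": -0.4, "dy": 0, "dz": 0, "claw": 0.2},
    {"wx": 0, "wy": 0, "wz": 0, "dx": -0.6, "dy": 0, "dz": 0, "claw": 0.2},
    {"wx": 0, "wy": 0, "wz": 0, "dx": -0.7, "dy": 0, "dz": 0, "claw": 0.2},
    {"wx": 0, "wy": 0, "wz": 0, "dx": -0.7, "dy": 0, "dz": 0, "claw": 0.2},
    {"wx": 0, "wy": 0, "wz": 0, "dx": -0.7, "dy": 0, "dz": 0, "claw": 0.2},
    {"wx": 0, "wy": 0, "wz": 0, "dx": -0.6, "dy": 0, "dz": 0, "claw": 0.2},
    {"wx": 0, "wy": 0, "wz": 0, "dx": -0.5, "dy": 0, "dz": 0, "claw": 0.2},
    {"wx": 0, "wy": 0, "wz": 0, "dx": -0.3, "dy": 0, "dz": 0, "claw": 0.2},
    {"wx": 0, "wy": 0, "wz": 0, "dx": 0, "dy": 0, "dz": 0, "claw": 0.2},
    {"wx": 0, "wy": 0, "wz": 0, "dx": 0, "dy": 0, "dz": 0, "claw": 0.2},
  ],
  grip_force=40,
)

```text
t: 12.73
position: [0.5406, -0.1069, 0.1583]
orientation: [0.73, 0.683, -0.0, 0.0]
contact_force: [3.6, -2.9, -2.0]
finger_gap: 0.0437
```

```bash
python3 -c "
from h import *
st();c,im=shot('wrist','w10.png'); crop(im,220,460,150,350,3,'w10c.png')
c,im=shot('side','s10.png'); crop(im,360,480,180,360,3.3,'s10c.png')"
```

```text
t 12.73 p [ 0.5406 -0.1069  0.1583] q [ 7.303e-01  6.832e-01 -0.000e+00  4.000e-04] F [ 3.6 -2.9 -2. ] M [-0.58 -0.93 -0.04] gap 0.0437
```

View pics/w10c.png

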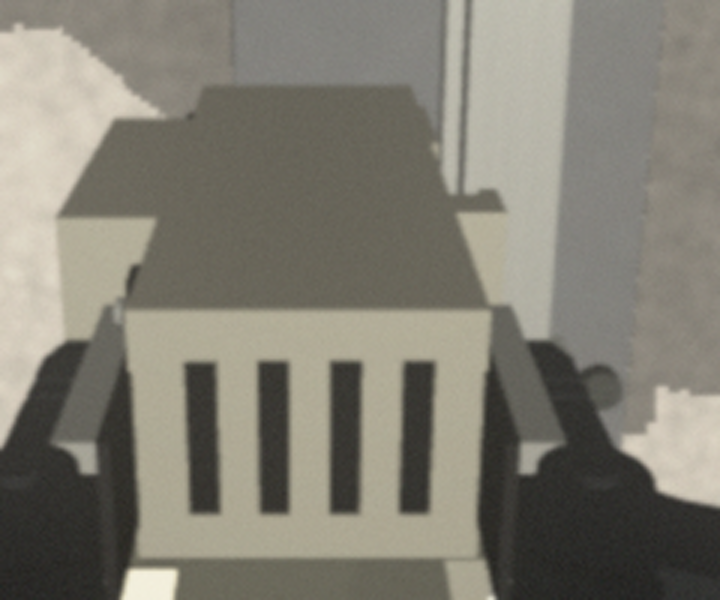

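View pics/s10c.png

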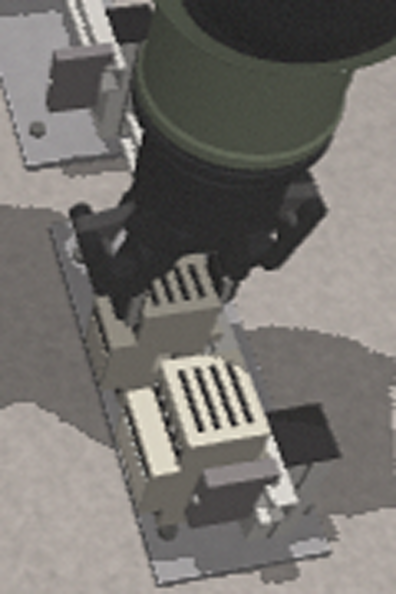

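Call:
arm_command(
  targets=[
    {"wx": 0, "wy": 0, "wz": 0, "dx": 0, "dy": 0.04, "dz": 0, "claw": 0.2},
    {"wx": 0, "wy": 0, "wz": 0, "dx": 0, "dy": 0, "dz": 0, "claw": 0.2},
    {"wx": 0, "wy": 0, "wz": 0, "dx": 0, "dy": 0, "dz": 0, "claw": 0.2},
  ],
  grip_force=40,
)

```text
t: 13.08
position: [0.5407, -0.1062, 0.1581]
orientation: [0.73, 0.683, -0.0, -0.0]
contact_force: [1.6, -1.3, -1.7]
finger_gap: 0.0437
```

```bash
python3 -c "
from h import *
st()"
```

```text
t 13.08 p [ 0.5407 -0.1062  0.1581] q [ 7.300e-01  6.834e-01 -1.000e-04 -2.000e-04] F [ 1.6 -1.3 -1.7] M [-0.2  -0.49 -0.01] gap 0.0437
```

Call:
arm_command(
  targets=[
    {"wx": 0, "wy": 0, "wz": 0, "dx": -0.2, "dy": 0.03, "dz": 0, "claw": 0.2},
    {"wx": 0, "wy": 0, "wz": 0, "dx": -0.3, "dy": 0, "dz": 0, "claw": 0.2},
    {"wx": 0, "wy": 0, "wz": 0, "dx": -0.3, "dy": 0.01, "dz": 0, "claw": 0.2},
    {"wx": 0, "wy": 0, "wz": 0, "dx": -0.2, "dy": 0, "dz": 0, "claw": 0.2},
    {"wx": 0, "wy": 0, "wz": 0, "dx": 0, "dy": 0, "dz": 0, "claw": 0.2},
    {"wx": 0, "wy": 0, "wz": 0, "dx": 0, "dy": 0, "dz": 0, "claw": 0.2},
  ],
  grip_force=40,
)

```text
t: 13.58
position: [0.5404, -0.1167, 0.1581]
orientation: [0.73, 0.683, -0.0, -0.0]
contact_force: [-0.3, -0.3, -1.9]
finger_gap: 0.0436
```

```bash
python3 -c "
from h import *
st()"
```

```text
t 13.58 p [ 0.5404 -0.1167  0.1581] q [ 7.303e-01  6.832e-01 -1.000e-04 -1.000e-04] F [-0.3 -0.3 -1.9] M [ 0.02 -0.05  0.03] gap 0.0436
```

Call:
arm_command(
  targets=[
    {"wx": 0, "wy": 0, "wz": 0, "dx": -0.15, "dy": 0, "dz": 0, "claw": 0.2},
    {"wx": 0, "wy": 0, "wz": 0, "dx": -0.15, "dy": 0, "dz": 0, "claw": 0.2},
    {"wx": 0, "wy": 0, "wz": 0, "dx": -0.1, "dy": 0.01, "dz": 0, "claw": 0.2},
    {"wx": 0, "wy": 0, "wz": 0, "dx": 0, "dy": 0, "dz": 0, "claw": 0.2},
    {"wx": 0, "wy": 0, "wz": 0, "dx": 0, "dy": 0, "dz": 0, "claw": 0.2},
  ],
  grip_force=40,
)

```text
t: 14.0
position: [0.5404, -0.1205, 0.1582]
orientation: [0.73, 0.683, 0.0, -0.0]
contact_force: [0.4, -0.0, -2.5]
finger_gap: 0.0437
```

```bash
python3 -c "
from h import *
st();c,im=shot('side','s11.png'); crop(im,370,460,230,350,5,'s11c.png')"
```

```text
t 14.0 p [ 0.5404 -0.1205  0.1582] q [ 0.7301  0.6833  0.     -0.    ] F [ 0.4 -0.  -2.5] M [ 0.   -0.06 -0.01] gap 0.0437
```

View pics/s11c.png

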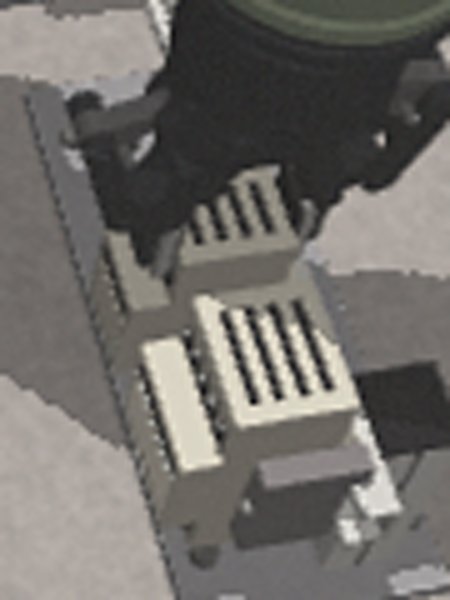

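Call:
arm_command(
  targets=[
    {"wx": 0, "wy": 0, "wz": 0, "dx": -0.15, "dy": 0, "dz": 0, "claw": 0.2},
    {"wx": 0, "wy": 0, "wz": 0, "dx": -0.15, "dy": 0, "dz": 0, "claw": 0.2},
    {"wx": 0, "wy": 0, "wz": 0, "dx": -0.1, "dy": 0.01, "dz": 0, "claw": 0.2},
    {"wx": 0, "wy": 0, "wz": 0, "dx": 0, "dy": 0, "dz": 0, "claw": 0.2},
    {"wx": 0, "wy": 0, "wz": 0, "dx": 0, "dy": 0, "dz": 0, "claw": 0.2},
  ],
  grip_force=40,
)

```text
t: 14.47
position: [0.5402, -0.1245, 0.1582]
orientation: [0.73, 0.683, -0.0, -0.0]
contact_force: [-0.7, 0.2, -2.0]
finger_gap: 0.044
```

```bash
python3 -c "
from h import *
st()"
```

```text
t 14.47 p [ 0.5402 -0.1245  0.1582] q [ 0.7302  0.6833 -0.     -0.    ] F [-0.7  0.2 -2. ] M [-0.   -0.02 -0.05] gap 0.044
```

Call:
arm_command(
  targets=[
    {"wx": 0, "wy": 0, "wz": 0, "dx": -0.1, "dy": -0.01, "dz": 0, "claw": 0.2},
    {"wx": 0, "wy": 0, "wz": 0, "dx": -0.1, "dy": 0, "dz": 0, "claw": 0.2},
    {"wx": 0, "wy": 0, "wz": 0, "dx": -0.1, "dy": 0, "dz": 0, "claw": 0.2},
    {"wx": 0, "wy": 0, "wz": 0, "dx": 0, "dy": 0, "dz": 0, "claw": 0.2},
    {"wx": 0, "wy": 0, "wz": 0, "dx": 0, "dy": 0, "dz": 0, "claw": 0.2},
  ],
  grip_force=40,
)

```text
t: 14.88
position: [0.5399, -0.1275, 0.1581]
orientation: [0.73, 0.683, -0.0, -0.0]
contact_force: [0.4, 0.3, -3.3]
finger_gap: 0.0439
```

```bash
python3 -c "
from h import *
st();c,im=shot('wrist','w12.png'); crop(im,220,460,200,400,3,'w12c.png')"
```

```text
t 14.88 p [ 0.5399 -0.1275  0.1581] q [ 7.301e-01  6.833e-01 -0.000e+00 -1.000e-04] F [ 0.4  0.3 -3.3] M [ 0.15 -0.    0.01] gap 0.0439
```

View pics/w12c.png

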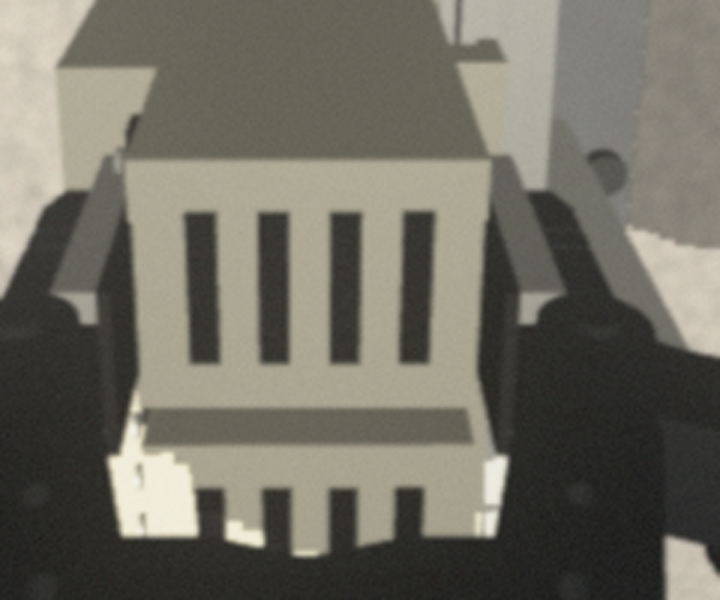

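Run:
```python
from h import *
import pickle
c=pickle.load(open('w12.png.pkl','rb')); g=lambda p:(220+p[0]/3,200+p[1]/3)
for p in [(127,158),(490,158),(140,407),(477,407),(140,444),(473,444)]: print(np.round(onz(c,g(p),.1603),4))
```

```text
[ 0.52   -0.1066  0.1603]
[ 0.5638 -0.1096  0.1603]
[ 0.5174 -0.1427  0.1603]
[ 0.5616 -0.1457  0.1603]
[ 0.5168 -0.1486  0.1603]
[ 0.561  -0.1516  0.1603]
```

Call:
arm_command(
  targets=[
    {"wx": 0, "wy": 0, "wz": 0, "dx": -0.1, "dy": 0, "dz": 0, "claw": 0.2},
    {"wx": 0, "wy": 0, "wz": 0, "dx": -0.1, "dy": 0, "dz": 0, "claw": 0.2},
    {"wx": 0, "wy": 0, "wz": 0, "dx": 0, "dy": 0, "dz": 0, "claw": 0.2},
  ],
  grip_force=50,
)

```text
t: 15.18
position: [0.5398, -0.1296, 0.1582]
orientation: [0.73, 0.683, -0.0, -0.0]
contact_force: [-0.3, 1.1, -3.4]
finger_gap: 0.0436
```

```bash
python3 -c "
from h import *
st()"
```

```text
t 15.18 p [ 0.5398 -0.1296  0.1582] q [ 0.7301  0.6833 -0.     -0.    ] F [-0.3  1.1 -3.4] M [ 0.27 -0.05 -0.02] gap 0.0436
```

Call:
arm_command(
  targets=[
    {"wx": 0, "wy": 0, "wz": 0, "dx": -0.1, "dy": 0, "dz": 0, "claw": 0.2},
    {"wx": 0, "wy": 0, "wz": 0, "dx": -0.1, "dy": 0, "dz": 0, "claw": 0.2},
    {"wx": 0, "wy": 0, "wz": 0, "dx": 0, "dy": 0, "dz": 0, "claw": 0.2},
  ],
  grip_force=50,
)

```text
t: 15.43
position: [0.5397, -0.1317, 0.1582]
orientation: [0.73, 0.683, -0.0, 0.0]
contact_force: [1.0, -0.1, -5.3]
finger_gap: 0.0437
```

```bash
python3 -c "
from h import *
st()"
```

```text
t 15.43 p [ 0.5397 -0.1317  0.1582] q [ 7.302e-01  6.833e-01 -0.000e+00  1.000e-04] F [ 1.  -0.1 -5.3] M [ 0.11 -0.01 -0.04] gap 0.0437
```

Call:
arm_command(
  targets=[
    {"wx": 0, "wy": 0, "wz": 0, "dx": -0.05, "dy": 0, "dz": 0.02, "claw": 0.2},
    {"wx": 0, "wy": 0, "wz": 0, "dx": -0.08, "dy": 0, "dz": 0, "claw": 0.2},
    {"wx": 0, "wy": 0, "wz": 0, "dx": 0, "dy": 0, "dz": 0, "claw": 0.2},
    {"wx": 0, "wy": 0, "wz": 0, "dx": 0, "dy": 0, "dz": 0, "claw": 0.2},
  ],
  grip_force=50,
)

```text
t: 15.77
position: [0.5396, -0.1329, 0.158]
orientation: [0.73, 0.683, -0.0, 0.0]
contact_force: [-0.6, 0.0, -2.9]
finger_gap: 0.0437
```

```bash
python3 -c "
from h import *
st();c,im=shot('wrist','w13.png'); crop(im,250,400,280,400,5,'w13c.png')"
```

```text
t 15.77 p [ 0.5396 -0.1329  0.158 ] q [ 7.302e-01  6.833e-01 -0.000e+00  2.000e-04] F [-0.6  0.  -2.9] M [ 0.06 -0.08  0.01] gap 0.0437
```

View pics/w13c.png

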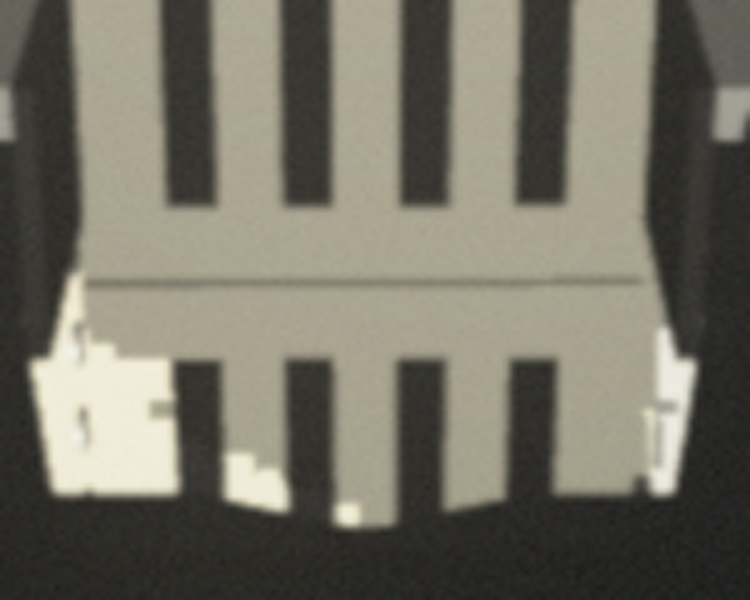

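Call:
arm_command(
  targets=[
    {"wx": 0, "wy": 0, "wz": 0, "dx": -0.05, "dy": 0, "dz": 0, "claw": 0.2},
    {"wx": 0, "wy": 0, "wz": 0, "dx": -0.03, "dy": 0, "dz": 0, "claw": 0.2},
    {"wx": 0, "wy": 0, "wz": 0, "dx": 0, "dy": 0, "dz": 0, "claw": 0.2},
    {"wx": 0, "wy": 0, "wz": 0, "dx": 0, "dy": 0, "dz": 0, "claw": 0.2},
  ],
  grip_force=50,
)

```text
t: 16.15
position: [0.5396, -0.1334, 0.158]
orientation: [0.73, 0.683, 0.0, -0.0]
contact_force: [-0.2, 2.4, -2.6]
finger_gap: 0.0433
```

```bash
python3 -c "
from h import *
st()"
```

```text
t 16.15 p [ 0.5396 -0.1334  0.158 ] q [ 0.73    0.6834  0.     -0.    ] F [-0.2  2.4 -2.6] M [ 0.43 -0.13  0.05] gap 0.0433
```

Call:
arm_command(
  targets=[
    {"wx": 0, "wy": 0, "wz": 0, "dx": -0.04, "dy": 0, "dz": 0, "claw": 0.2},
    {"wx": 0, "wy": 0, "wz": 0, "dx": -0.04, "dy": 0, "dz": 0, "claw": 0.2},
    {"wx": 0, "wy": 0, "wz": 0, "dx": 0, "dy": 0, "dz": 0, "claw": 0.2},
    {"wx": 0, "wy": 0, "wz": 0, "dx": 0, "dy": 0, "dz": 0, "claw": 0.2},
  ],
  grip_force=50,
)

```text
t: 16.48
position: [0.5396, -0.1336, 0.158]
orientation: [0.73, 0.684, 0.0, -0.0]
contact_force: [-0.6, 6.0, -0.3]
finger_gap: 0.044
```

```bash
python3 -c "
from h import *
st();c,im=shot('wrist','w14.png'); crop(im,250,400,280,400,5,'w14c.png');c,im=shot('side','s14.png'); crop(im,370,460,230,350,5,'s14c.png')"
```

```text
t 16.48 p [ 0.5396 -0.1336  0.158 ] q [ 7.299e-01  6.836e-01  3.000e-04 -4.000e-04] F [-0.6  6.  -0.3] M [ 1.37 -0.1   0.1 ] gap 0.044
```

View pics/w14c.png

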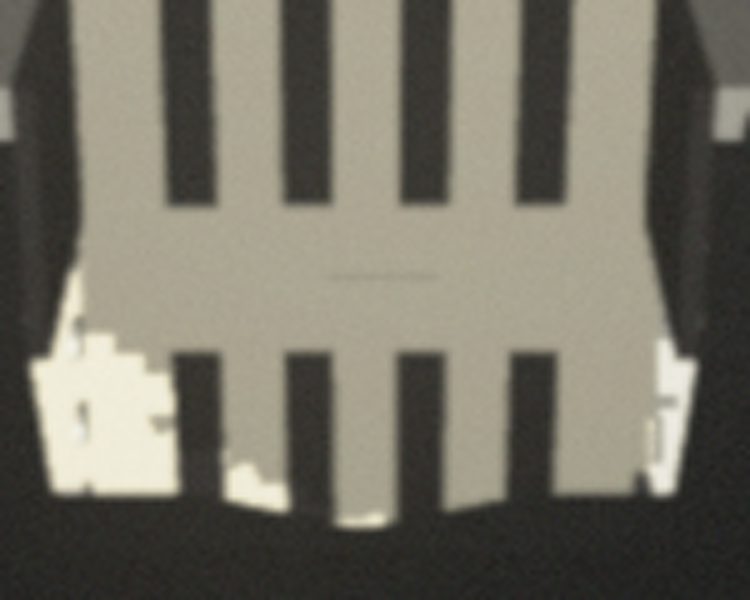

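View pics/s14c.png

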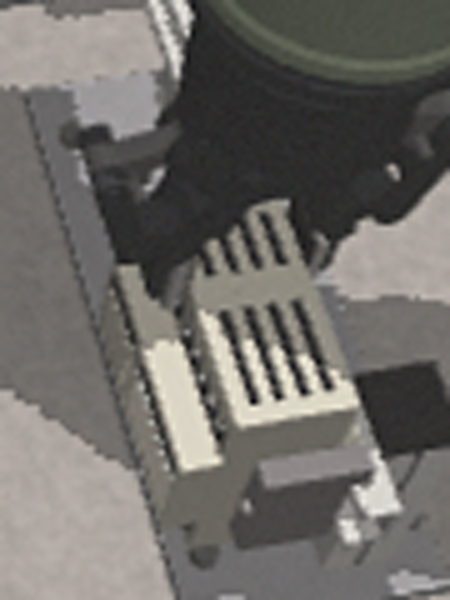

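Call:
arm_command(
  targets=[
    {"wx": 0, "wy": 0, "wz": 0, "dx": -0.04, "dy": 0, "dz": 0.01, "claw": 0.2},
    {"wx": 0, "wy": 0, "wz": 0, "dx": -0.04, "dy": 0, "dz": 0.01, "claw": 0.2},
    {"wx": 0, "wy": 0, "wz": 0, "dx": 0, "dy": 0, "dz": 0, "claw": 0.2},
    {"wx": 0, "wy": 0, "wz": 0, "dx": 0, "dy": 0, "dz": 0, "claw": 0.2},
    {"wx": 0, "wy": 0, "wz": 0, "dx": 0, "dy": 0, "dz": 0, "claw": 0.2},
    {"wx": 0, "wy": 0, "wz": 0, "dx": 0, "dy": 0, "dz": 0, "claw": 0.2},
  ],
  grip_force=50,
)

```text
t: 17.08
position: [0.5396, -0.1337, 0.158]
orientation: [0.73, 0.684, 0.001, -0.001]
contact_force: [-1.8, 10.6, 4.9]
finger_gap: 0.0437
```

```bash
python3 -c "
from h import *
st();c,im=shot('wrist','w15.png'); crop(im,250,400,280,400,5,'w15c.png')"
```

```text
t 17.08 p [ 0.5396 -0.1337  0.158 ] q [ 7.297e-01  6.838e-01  6.000e-04 -7.000e-04] F [-1.8 10.6  4.9] M [2.26 0.17 0.14] gap 0.0437
```

View pics/w15c.png

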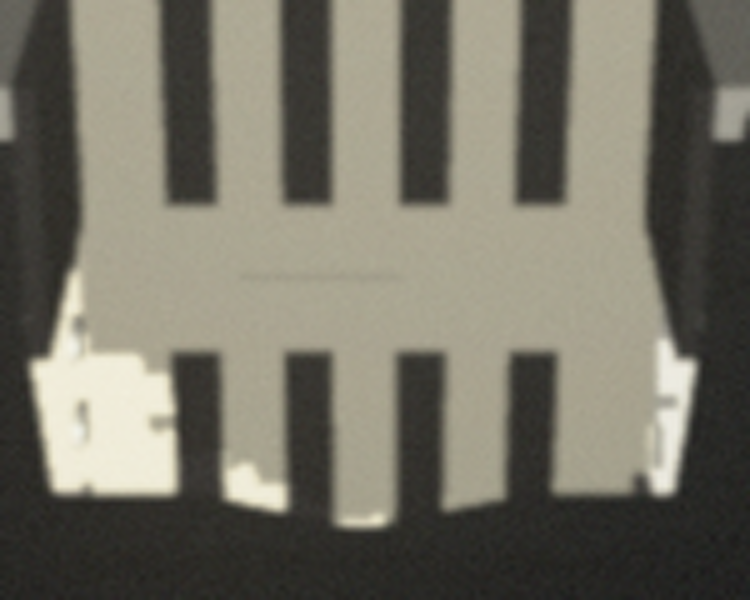

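Call:
arm_command(
  targets=[
    {"wx": 0, "wy": 0, "wz": 0, "dx": 0.05, "dy": -0.01, "dz": -0.03, "claw": 0.2},
    {"wx": 0, "wy": 0, "wz": 0, "dx": 0.03, "dy": 0, "dz": -0.02, "claw": 0.2},
    {"wx": 0, "wy": 0, "wz": 0, "dx": 0, "dy": 0, "dz": 0, "claw": 0.2},
    {"wx": 0, "wy": 0, "wz": 0, "dx": 0, "dy": 0, "dz": 0, "claw": 0.2},
  ],
  grip_force=30,
)

```text
t: 17.47
position: [0.5395, -0.1336, 0.1582]
orientation: [0.73, 0.684, 0.0, -0.0]
contact_force: [1.3, 7.1, -3.9]
finger_gap: 0.0435
```

```bash
python3 -c "
from h import *
st()"
```

```text
t 17.47 p [ 0.5395 -0.1336  0.1582] q [ 7.299e-01  6.836e-01  2.000e-04 -3.000e-04] F [ 1.3  7.1 -3.9] M [ 1.36 -0.33  0.11] gap 0.0435
```

Call:
arm_command(
  targets=[
    {"wx": 0, "wy": 0, "wz": 0, "dx": 0.03, "dy": 0.01, "dz": 0.02, "claw": 0.2},
    {"wx": 0, "wy": 0, "wz": 0, "dx": 0, "dy": 0, "dz": 0, "claw": 0.2},
    {"wx": 0, "wy": 0, "wz": 0, "dx": 0, "dy": 0, "dz": 0, "claw": -0.1},
    {"wx": 0, "wy": 0, "wz": 0, "dx": 0, "dy": 0, "dz": 0, "claw": -0.2},
    {"wx": 0, "wy": 0, "wz": 0, "dx": 0, "dy": 0, "dz": 0, "claw": -0.35},
    {"wx": 0, "wy": 0, "wz": 0, "dx": 0, "dy": 0, "dz": 0, "claw": -0.5},
    {"wx": 0, "wy": 0, "wz": 0, "dx": 0, "dy": 0, "dz": 0, "claw": -0.5},
    {"wx": 0, "wy": 0, "wz": 0, "dx": 0, "dy": 0, "dz": 0, "claw": -0.5},
  ],
  grip_force=30,
)

```text
t: 18.13
position: [0.5395, -0.1342, 0.1582]
orientation: [0.73, 0.683, -0.0, 0.0]
contact_force: [0.4, -0.1, 0.5]
finger_gap: 0.0639
```

```bash
python3 -c "
from h import *
st();c,im=shot('wrist','w16.png'); crop(im,220,420,220,400,4,'w16c.png')"
```

```text
t 18.13 p [ 0.5395 -0.1342  0.1582] q [ 7.302e-01  6.833e-01 -0.000e+00  1.000e-04] F [ 0.4 -0.1  0.5] M [-0.03 -0.01  0.02] gap 0.0639
```

View pics/w16c.png

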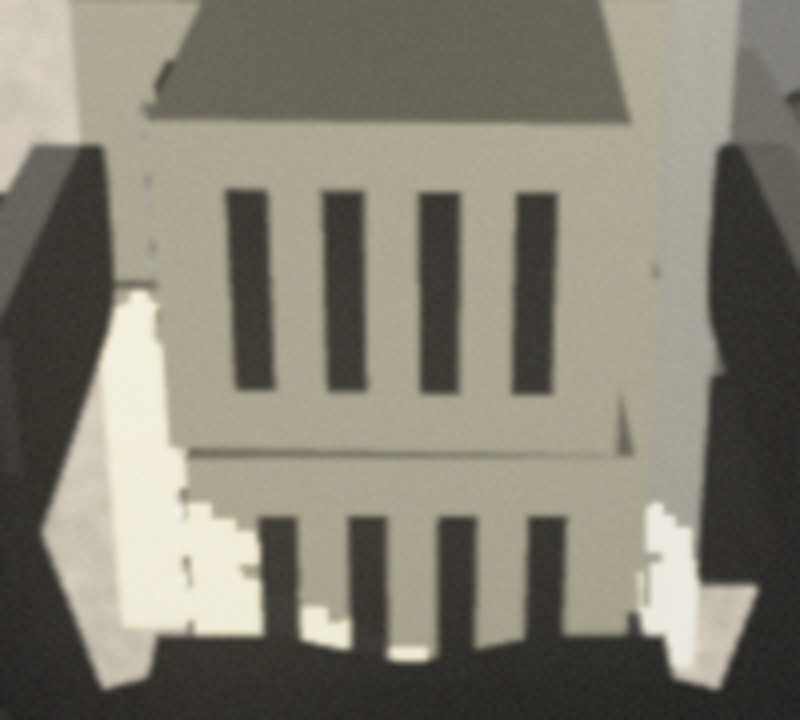

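Call:
arm_command(
  targets=[
    {"wx": 0, "wy": 0, "wz": 0, "dx": 0, "dy": 0, "dz": -0.3, "claw": -0.7},
    {"wx": 0, "wy": 0, "wz": 0, "dx": 0, "dy": 0, "dz": -0.7, "claw": -0.7},
    {"wx": 0, "wy": 0, "wz": 0, "dx": 0, "dy": 0, "dz": -1.5, "claw": -0.7},
    {"wx": 0, "wy": 0, "wz": 0, "dx": 0, "dy": 0, "dz": -2.5, "claw": -0.7},
    {"wx": 0, "wy": 0, "wz": 0, "dx": -1, "dy": 0, "dz": -1.5, "claw": -0.7},
    {"wx": 0, "wy": 0, "wz": 0, "dx": -2, "dy": 0, "dz": -1, "claw": -0.7},
    {"wx": 0, "wy": 0, "wz": 0, "dx": -2.5, "dy": 0, "dz": 0, "claw": -0.7},
    {"wx": 0, "wy": 0, "wz": 0, "dx": -2.5, "dy": 0, "dz": 0, "claw": -0.7},
    {"wx": 0, "wy": 0, "wz": 0, "dx": -1.5, "dy": 0, "dz": 0, "claw": -0.7},
    {"wx": 0, "wy": 0, "wz": 0, "dx": 0, "dy": 0, "dz": 0, "claw": -0.7},
    {"wx": 0, "wy": 0, "wz": 0, "dx": 0, "dy": 0, "dz": 0, "claw": -0.7},
    {"wx": 0, "wy": 0, "wz": 0, "dx": 0, "dy": 0, "dz": 0, "claw": -0.7},
  ],
  grip_force=30,
)

```text
t: 19.18
position: [0.5334, -0.2281, 0.2333]
orientation: [0.73, 0.683, 0.0, -0.0]
contact_force: [-0.6, -0.1, -0.7]
finger_gap: 0.0727
```

```bash
python3 -c "
from h import *
st();c,im=shot('wrist','w17.png'); crop(im,240,420,20,170,4,'w17c.png');c,im=shot('side','s17.png'); crop(im,360,480,200,360,3.6,'s17c.png')"
```

```text
t 19.18 p [ 0.5334 -0.2281  0.2333] q [ 7.300e-01  6.835e-01  2.000e-04 -1.000e-04] F [-0.6 -0.1 -0.7] M [0.02 0.08 0.02] gap 0.0727
```

View pics/w17c.png

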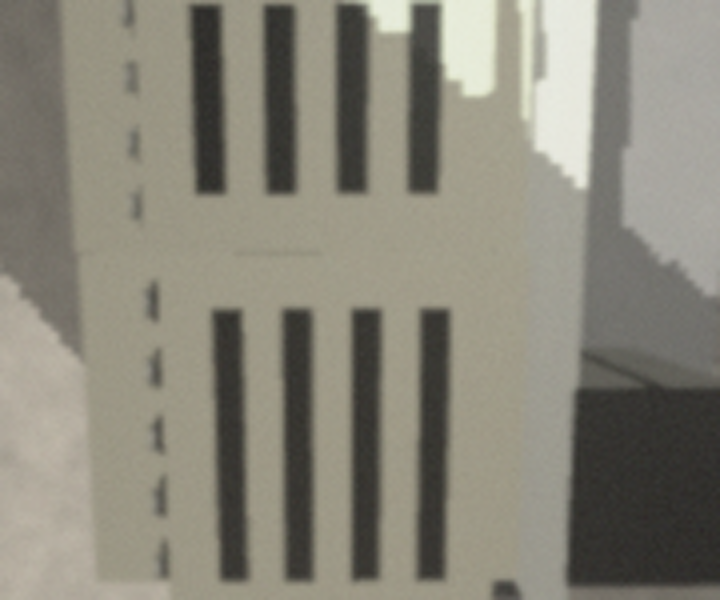

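View pics/s17c.png

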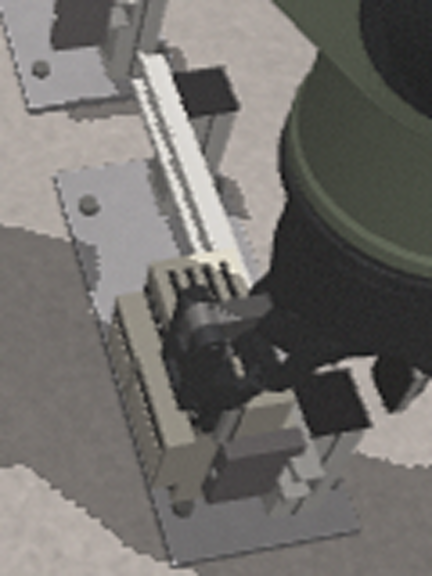

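Call:
arm_command(
  targets=[
    {"wx": 0, "wy": 0, "wz": 0, "dx": 0, "dy": 0, "dz": -2, "claw": -1},
    {"wx": 0, "wy": 0, "wz": 0, "dx": 0, "dy": 0, "dz": -3, "claw": -1},
    {"wx": 0, "wy": 0, "wz": 0, "dx": 0, "dy": 0, "dz": -3, "claw": -1},
    {"wx": 0, "wy": 0, "wz": 0, "dx": -2, "dy": -1, "dz": -2, "claw": -1},
    {"wx": 0, "wy": 0, "wz": 0, "dx": -3, "dy": -1, "dz": 0, "claw": -1},
    {"wx": 0, "wy": 0, "wz": 0, "dx": -3, "dy": -1, "dz": 0, "claw": -1},
    {"wx": 0, "wy": 0, "wz": 0, "dx": -3, "dy": -1, "dz": 0, "claw": -1},
    {"wx": 0, "wy": 0, "wz": 0, "dx": -3, "dy": -1, "dz": 0, "claw": -1},
    {"wx": 0, "wy": 0, "wz": 0, "dx": -2, "dy": -1, "dz": 0, "claw": -1},
    {"wx": 0, "wy": 0, "wz": 0, "dx": 0, "dy": 0, "dz": 0, "claw": -1},
    {"wx": 0, "wy": 0, "wz": 0, "dx": 0, "dy": 0, "dz": 0, "claw": -1},
  ],
  grip_force=30,
)

```text
t: 20.2
position: [0.4624, -0.3847, 0.3331]
orientation: [0.731, 0.683, -0.0, -0.0]
contact_force: [1.3, 0.2, -0.4]
finger_gap: 0.0855
```

```bash
python3 -c "
from h import *
st();c,im=shot('top','t18.png'); crop(im,240,480,100,260,3.3,'t18c.png');c,im=shot('side','s18.png'); crop(im,340,480,120,360,2.5,'s18c.png')"
```

```text
t 20.2 p [ 0.4624 -0.3847  0.3331] q [ 7.305e-01  6.829e-01 -0.000e+00 -1.000e-04] F [ 1.3  0.2 -0.4] M [ 0.1  -0.    0.07] gap 0.0855
```

View pics/t18c.png

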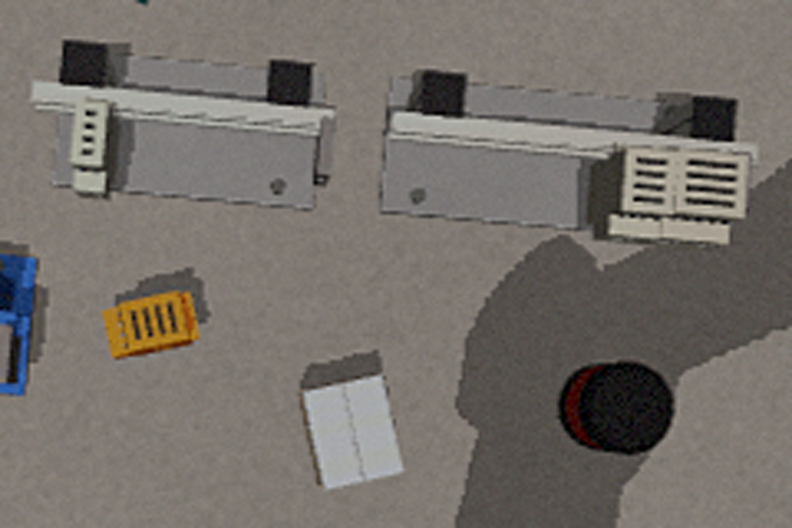

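View pics/s18c.png

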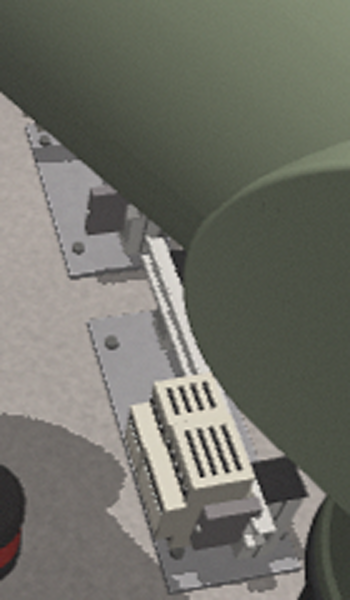

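```bash
python3 -c "
from h import *
print(ctrl.hand_in())"
```

```text
the job is handed in; nothing more can be done
None
```

The 36 mm module is off the left rail, hung by its hook on the next rail, and plugged fully onto the head module. The arm let go and moved clear, and the job was handed in at about 20 s of the 67 s allowed.

- **Home position:** It came to a dead stop, with position unchanged while the push rose from about 6 to 10.6 N. The wrist picture from straight above shows the two housings meeting with only a faint broken seam line.
- **Force:** The largest reading I took at the wrist was about 12 N. The readings were taken at the end of each move, so short peaks in between would not show.
- **Other things:** In the last top picture the slim module, lamp and carton stand where they were at the start.
- **Checks that disagreed:**
    - While sliding onto the plug I saw almost none of the expected 4 to 7 N sideways push. The reading was about 0 to 2 N until the last half millimetre.
    - Just after release, the oblique wrist view showed a thin dark line along the joint, wider at the front. I put it down to the module's normal forward lean, and the view from straight above shows no gap.
- **Not checked:** I did not see the bottom of the joint up close.

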